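Check spur gears on the master gear and sort them by tooth count

TASK

With the slot key, turn the gear tester's slotted cam lock anticlockwise a quarter turn to its stop so that the keeper arm clears the test post, and put the key back upright in its stand. Then seat the 9-tooth gear in mesh on the test post nearer the master and turn it until the master's pointer moves from the right-hand mark to the left-hand mark, and after it the 12-tooth gear on the other post to roll the pointer back to the right-hand mark. Finish with the 9-tooth gear flat in the tray's smaller pocket, the 12-tooth gear in the larger one and every 18-tooth gear flat on the floor of the long box; never touch the master or the keeper with the fingers, and leave the other things where they are.

Things in the scene. Friction and masses are not known exactly. Their poses are not given: they have to be found in the camera images.
- gear_9: Steel spur gear lying flat, hub up: toothed disc 20 mm thick; on it a solid hub 26 x 26 mm square and 30 mm tall (hub faces square to the gear's x and y), so 50 mm tall in all; 0.3 kg. Origin: centre of the underside; +z up. 9 coarse teeth 40 degrees apart, one centred on its +x axis; 64 mm over the teeth, pitch radius 27 mm, teeth about 7 mm thick there (pitch 19 mm, so about 4 mm play in mesh). Bore in the underside 16 mm across, 20 mm deep.
- gear_12: Steel spur gear lying flat, hub up: toothed disc 20 mm thick; on it a solid hub 26 x 26 mm square and 30 mm tall (hub faces square to the gear's x and y), so 50 mm tall in all; 0.3 kg. Origin: centre of the underside; +z up. 12 coarse teeth 30 degrees apart, one centred on its +x axis; 82 mm over the teeth, pitch radius 36 mm, same tooth size and bore as the 9-tooth gear.
- gear_18a: Steel spur gear lying flat, hub up: toothed disc 20 mm thick; on it a solid hub 26 x 26 mm square and 30 mm tall (hub faces square to the gear's x and y), so 50 mm tall in all; 0.3 kg. Origin: centre of the underside; +z up. 18 fine teeth; 64 mm over the teeth, no usable bore; does not fit the tester. Two or three of these are present (None in the state may mean absent).
- gear_18b: Steel spur gear lying flat, hub up: toothed disc 20 mm thick; on it a solid hub 26 x 26 mm square and 30 mm tall (hub faces square to the gear's x and y), so 50 mm tall in all; 0.3 kg. Origin: centre of the underside; +z up. 18 fine teeth; 64 mm over the teeth, no usable bore; does not fit the tester. Two or three of these are present (None in the state may mean absent).
- gear_18c: Steel spur gear lying flat, hub up: toothed disc 20 mm thick; on it a solid hub 26 x 26 mm square and 30 mm tall (hub faces square to the gear's x and y), so 50 mm tall in all; 0.3 kg. Origin: centre of the underside; +z up. 18 fine teeth; 64 mm over the teeth, no usable bore; does not fit the tester. Two or three of these are present (None in the state may mean absent).
- tester: Gear tester, an aluminium plate 118 x 292 mm, 12 mm thick, fixed to the bench. Origin: bench level, under the master gear's axis; +x away from the robot, +y to the left, at yaw 0. Plate spans x -51 to 67, y -134 to 158 mm.
- post_near (a point): Foot of the test post on the master's left (tester +y), at plate level (12 mm above the bench), 63 mm from the master's axis: the centre distance of the 9-tooth gear. Post 12 mm thick, 18 mm tall, its upper 10 mm tapered to 3 mm. A seated gear's underside rests on the plate. At the start the keeper arm lies over this post. Axes as the tester's.
- post_far (a point): Foot of the test post on the master's right (tester -y), at plate level, 72 mm from the master's axis: the centre distance of the 12-tooth gear. Same post, nothing over it.
- master_hub (a point): Centre of the underside of the master gear (0.5 mm above the plate): 12 coarse teeth 30 degrees apart, 82 mm over the teeth, pitch radius 36 mm, teeth 10 mm tall with chamfered edges, hub 14 mm tall. Its +x axis turns with the master and points along the flat pointer on it (tip 56 mm out, on the side away from the robot); one tooth is centred on that axis.
- master (a joint): Turn of the master gear in rad, anticlockwise from above positive (the pointer then swings to the left). 0: the pointer stands on the right-hand mark of the plate; 0.8: on the left-hand mark. Range -0.25 to 1.1, light friction (0.03 N m), stays where it is left. It starts near 0.
- cam (a joint): Turn of the slotted cam lock in rad, anticlockwise from above positive. 0: keeper arm over the near test post; 1.5 (hard stop): arm swung clear, away from the robot. Friction 0.08 N m, stays where it is left. Starts near 0.
- cam_slot (a point): Middle of the cam lock's top face (43 mm above the bench, 125 mm from the master's axis along tester +y; steel disc 34 mm across). A blind slot 26 mm long, 7 mm wide, 9 mm deep runs along this point's x axis, which also points along the keeper arm (70 mm long, 14 mm wide, underside 32 mm and top 38 mm above the bench).
- key: Slot key, upright in its stand: blade 20 mm wide along its x, 4 mm thick along y, 16 mm tall, tapered tip; above it a collar 30 mm across (16 to 21 mm up), a shank 12 mm thick, and a flat black grip 44 mm along x, 14 mm thick along y, from 39 to 77 mm up. 0.1 kg. Origin: middle of the blade's lower end; +z up.
- stand: Wooden stand of the key, 70 x 50 x 24 mm, fixed. Origin: centre of the underside. Its slot runs along its x axis.
- stand_hole0 (a point): Middle of the mouth of the stand's slot (27 mm along the stand's x, 9.5 mm wide, goes through, 24 mm above the bench). The key stands with its collar on the stand's top, its origin 16 mm below this point.
- tray: Plywood sorting tray 217 x 114 mm, 26 mm tall, fixed, floor 4 mm, with two pockets side by side along its x. Origin: centre of the underside.
- pocket_small (a point): Floor centre of the tray's smaller pocket (90 mm along the tray's x, 104 mm along y, walls 22 mm above the floor).
- pocket_large (a point): Floor centre of the tray's larger pocket (112 mm along the tray's x, 104 mm along y, walls 22 mm above the floor).
- long_box_in (a point): Inner floor centre (5 mm above the bench) of the undivided long plywood box, 240 x 100 mm outside, long side along its x, walls 5 mm thick, rim 26 mm above the bench, fixed.
- tape_roll: Bystander: roll of insulating tape, 57 mm across, 18 mm tall, lying flat at the front. Leave alone.
- marker: Bystander: marker pen 131 mm long, at the front. Leave alone.
- collet_key: Bystander: small flat spanner 81 mm long, lying right of the tester. Leave alone.
- tape_measure: Bystander: tape measure, 66 mm tall, at the right side. Leave alone.
Not all that is in view belongs to the job. Leave any blue or purple look-alike of the gear_9 alone.

How it is judged (in metres and radians):
On the way, in this order (a step that is already met when the one before it is completed fails the run):
1. the cam lock is turned to its stop (over 1.3 rad) by the key, whose blade is in the slot (value of joint cam above 1.3 rad and horizontal distance between key and cam_slot below 0.012 m and z of key in the frame of cam_slot below -0.003 m), for 0.1 s.
2. the 9-tooth gear is seated on the near post and has rolled the master's pointer to the left-hand mark (0.8 rad, within 0.12) (horizontal distance between gear_9 and post_near below 0.004 m and z of gear_9 in the frame of post_near below 0.004 m and angle between gear_9's own z axis and vertical below 0.08 rad and value of joint master between 0.68 and 0.92 rad), for 0.2 s.
3. the 12-tooth gear is seated on the far post and has rolled the pointer back to the right-hand mark (0 rad, within 0.12) (horizontal distance between gear_12 and post_far below 0.004 m and z of gear_12 in the frame of post_far below 0.004 m and angle between gear_12's own z axis and vertical below 0.08 rad and value of joint master between -0.12 and 0.12 rad), for 0.2 s.
At the end, for the whole second after the job is handed in: Cam past 1.3 rad; master within 0.12 rad of 0; 9-tooth gear flat, within 30 mm of the small pocket's middle, 12-tooth gear likewise in the large pocket, every 18-tooth gear flat on the long box's floor; key upright in its stand; all at rest (value of joint cam above 1.3 rad and value of joint master between -0.12 and 0.12 rad and horizontal distance between gear_9 and pocket_small below 0.03 m and height (world z) of each of gear_9, gear_12, gear_18a, gear_18b, gear_18c below 0.012 m and angle between each of gear_9, gear_12, key, gear_18a, gear_18b, gear_18c's own z axis and vertical below 0.1 rad and linear speed of each of gear_9, gear_12, key, gear_18a, gear_18b, gear_18c below 0.03 m/s and horizontal distance between gear_12 and pocket_large below 0.03 m and horizontal distance between key and stand_hole0 below 0.008 m and height (world z) of key below 0.013 m and x of gear_18a in the frame of long_box_in between -0.095 and 0.095 m and y of gear_18a in the frame of long_box_in between -0.03 and 0.03 m and x of gear_18b in the frame of long_box_in between -0.095 and 0.095 m and y of gear_18b in the frame of long_box_in between -0.03 and 0.03 m and x of gear_18c in the frame of long_box_in between -0.095 and 0.095 m and y of gear_18c in the frame of long_box_in between -0.03 and 0.03 m); the robot touches nothing.
It fails at once if the fingers press on the master gear (contact force between the fingers and master above 1.5 N).
It fails at once if the fingers press on the cam lock or its keeper arm (contact force between the fingers and cam above 1.5 N).
It fails at once if a bystander is moved more than 30 mm (distance of any of tape_roll, marker, collet_key, tape_measure from where it was at the start of the episode above 0.03 m).
Of gear_18a, gear_18b, gear_18c only 2 to 3 are there at a start; the rules pass over those that are not, and their reading is None.
At some moment in a run one of gear_18a, gear_18b, gear_18c may be knocked a few centimetres aside while the robot is not near it.
It also fails if it takes over 208 s, if anything falls off the work surface, if the arm or the gripper's body presses on something with over 40 N, if the wrist force passes 120 N, or if a joint passes its speed limit or range.

ROBOT

A 6-joint arm with a two-finger parallel gripper is mounted at the origin on a cart in front of the work surface, level with it; the furniture and walls round the work are solid. World frame = base frame: x ahead of the robot, y to its left, z up, the work surface at z = 0. Lengths are in mm, angles in rad, forces in N, time in s.
With the tool pointing down it reaches from about 325 to 875 mm from the base axis. Payload 4.4 kg.
Tool frame: the origin (TCP) lies at the very end of the fingers, on their centre line; the grasp point (between the pads) lies 19 mm behind it; z points along the fingers, y is the line along which they close (so a half turn about z gives the same grasp; the last joint's range is limited). The gripper opens to 85 mm and grips with 20 to 120 N. Pads are 22 mm wide; open, the fingers measure 114 mm over their backs; the gripper's body (76 mm by 85 mm) begins 54 mm behind the grasp point. The pads swing forward as they close: fully open they stand 13 mm farther back than shut.
Start: joints at [1.032, 0.207, 1.542, -0, 1.393, -0.15], TCP at [217.447, 532.301, 231.282] pointing down, gripper open.
Joint ranges: [-2.73, 2.73], [-0.86, 2.22], [0.23, 2.46], [-1.11, 4.25], [0.08, 2.63], [-2.82, 2.82]. Speed limits (rad/s): [2.79, 2.79, 3.14, 3.14, 3.14, 3.14].

INTERFACE

Orientations are given as a unit quaternion [x, y, z, w].
In Python, from cell import manip gives the robot as it stands.
- The arm moves only by the tool servo_tool, never from a script. Its argument "plan" is a list of rows, each a list of 5 numbers: the opening, from -1 (shut) to 1 (fully open), then the shift along the world's x, y, z in mm, then the turn about the world's z in degrees. A call has 1 to 8 rows; each row shifts and turns the commanded pose from where the row before left it; what a row does not reach is not made up. A row lasts 1/10 s, in which the tool goes at most 50 mm and 8.59 degrees, less where a joint would pass 70% of its speed; a pose out of reach is approached as far as the arm can. A call is refused whole if a number of a shift passes 50 or a number of a turn 8.59, either way. A call with a gripper value outside its range is refused whole. The fingers move at their own pace and stop on an object; the grip force is fixed at half the most. Time passes only in rows, so rows that do not move let the fingers close. It gives the time, the measured TCP pose, the force, the opening and the grip force at its end, in the units of the state.
- manip.sense(): the state, without advancing time (a new reading comes with each control period).
- manip.get_image(name): name is "scene" or "top" or "wrist"; returns the picture (384x512x3 uint8, red, green, blue); there is no depth.
- manip.get_calibration(name): a dict with "vfov" (degrees; the focal length in pixels is half the picture's height over the tangent of half this angle, whatever the lens; pixels are square), "cx", "cy" (the principal point, pixels), "rvec" (rotation vector, rad) and "tvec" (3), from world to camera coordinates, as OpenCV has them; the wrist camera has in their place "hand_eye" (4x4, takes a point from camera to tool coordinates, whose origin is the TCP and whose axes are the flange's). Camera axes: x right, y down, z forward; pixel columns grow to the right and rows downward; lengths in mm; the calibration is good to about 2 mm. A picture is of the moment at which its call begins: read the wrist's pose just before it. get_calibration takes no time and is no camera call.
- manip.job_done(): hands the job in; it is judged then, once.
The state is a dict: "t": time; "joint_positions": joint angles; "qd": joint speeds; "joint_torque": joint torques, N m; "tool_pos": TCP position; "orientation": TCP orientation; "force": force on the tool from outside, world axes, zero at the start; "ft_torque": the same for the moment, N m; "grip_width": opening from 0.0 (shut) to 1.0 (fully open); "gripper_force": force on a finger pad.
Only numpy, scipy, OpenCV 4.12 (cv2) and the standard library are available. Lean on these libraries where they do the work, as an engineer would, in place of code of your own. Each camera call takes 0.05 s, during which the arm holds its last target. There are 200 camera calls.

## Working session

There is one attempt and no reset: what is moved stays moved. The work goes in short steps, Python scripts to look and compute and a tool call to move; the robot and the scene stay as the last step left them, time stands still between calls to the robot, and variables do not carry over. Pictures are saved under pics/ and viewed, at most 14 in all, crops included, and the job is handed in when it is done.

Besides the shell and the picture viewer there is one more tool, called as name(argument=value, ...), one argument or row to a line, values as JSON. servo_tool: Moves the arm, as the interface text tells. Its arguments: {"type":"object","properties":{"plan":{"type":"array"}},"required":["plan"]}

```bash
ls; mkdir -p pics
cat > h.py <<'E'
import numpy as np, cv2
from cell import manip
from scipy.spatial.transform import Rotation as R
def cam(name, s=None):
    c=manip.get_calibration(name); f=192/np.tan(np.radians(c["vfov"])/2)
    K=np.array([[f,0,c["cx"]],[0,f,c["cy"]],[0,0,1]])
    if name=="wrist":
        s=s or manip.sense(); T=np.eye(4); T[:3,:3]=R.from_quat(s["orientation"]).as_matrix(); T[:3,3]=s["tool_pos"]
        M=T@np.array(c["hand_eye"]); Rc=M[:3,:3]; o=M[:3,3]
    else:
        Rm=cv2.Rodrigues(np.array(c["rvec"],float))[0]; Rc=Rm.T; o=-Rm.T@np.array(c["tvec"],float).ravel()
    return K,Rc,o,c
def ray(cm,px,z):
    K,Rc,o,_=cm; px=np.atleast_2d(np.array(px,float))
    d=(np.c_[px,np.ones(len(px))]@np.linalg.inv(K).T)@Rc.T
    return (o+d*((z-o[2])/d[:,2])[:,None])
def proj(cm,P):
    K,Rc,o,_=cm; q=(np.atleast_2d(np.array(P,float))-o)@Rc@K.T
    return q[:,:2]/q[:,2:]
def shot(name,fn,scale=1.5):
    s=manip.sense(); im=manip.get_image(name); cm=cam(name,s)
    cv2.imwrite("pics/"+fn+"_raw.png",im[:,:,::-1])
    cv2.imwrite("pics/"+fn+".png",cv2.resize(im[:,:,::-1],None,fx=scale,fy=scale,interpolation=cv2.INTER_CUBIC))
    np.savez("pics/"+fn+".npz",K=cm[0],Rc=cm[1],o=cm[2])
    return im,cm
def load(fn):
    d=np.load("pics/"+fn+".npz"); return cv2.imread("pics/"+fn+"_raw.png"),(d["K"],d["Rc"],d["o"],None)
E
python3 - <<'E'
from h import *
for n in("top","scene"):
    im,cm=shot(n,n+"0"); print(n,cm[0],cm[2],{k:v for k,v in cm[3].items()})
c=manip.get_calibration("wrist");print(c)
s=manip.sense();print(s)
E
```

```text
pics
top [[414.67637333   0.         248.72565825]
 [  0.         414.67637333 198.84770048]
 [  0.           0.           1.        ]] [ 215.32139906  -63.93363805 1385.07397748] {'vfov': 49.68937437160078, 'cx': 248.72565824643326, 'cy': 198.84770047725158, 'rvec': array([ 2.10763594, -2.10496941,  0.22892927]), 'tvec': array([ -63.34627351,  508.78853089, 1306.14019865])}
scene [[386.83322031   0.         258.12101614]
 [  0.         386.83322031 191.11742752]
 [  0.           0.           1.        ]] [-276.51127184  659.55049403  887.80707857] {'vfov': 52.79389702781916, 'cx': 258.1210161431492, 'cy': 191.11742751523002, 'rvec': array([ 1.02476309, -2.30844438,  1.1695407 ]), 'tvec': array([ 293.04794852,  330.1114788 , 1051.10230608])}
{'vfov': 66.04696370162698, 'cx': 255.1175646706023, 'cy': 192.10430365030788, 'hand_eye': array([[-6.07348293e-04, -9.64679829e-01, -2.63424484e-01,
         6.77009543e+01],
       [ 9.99999688e-01, -4.52784910e-04, -6.47455510e-04,
        -4.94305134e-01],
       [ 5.05312639e-04, -2.63424795e-01,  9.64679803e-01,
        -1.43279957e+02],
       [ 0.00000000e+00,  0.00000000e+00,  0.00000000e+00,
         1.00000000e+00]])}
{'t': 0.1, 'joint_positions': array([ 1.03246352e+00,  2.07366755e-01,  1.54284800e+00,  1.01631100e-05,
        1.39350534e+00, -1.50544177e-01]), 'qd': array([ 9.32605171e-05, -1.14444582e-03, -3.72667713e-03,  2.13292569e-04,
        9.58761258e-04,  4.60175168e-04]), 'joint_torque': array([-5.23858307e-04, -3.84092546e+01, -2.92549413e+01, -1.64404291e-04,
        4.89973274e-03, -1.12271781e-06]), 'tool_pos': array([217.0991207 , 531.68318033, 230.20622784]), 'orientation': array([ 1.92682464e-01,  9.81260585e-01, -9.99554206e-04, -3.63891726e-04]), 'force': array([0.15592113, 0.05827057, 0.21495267]), 'ft_torque': array([ 0.01650587, -0.02807875, -0.01070692]), 'gripper_force': 0.0, 'grip_width': 1.0004523721318739}
```

View pics/top0.png

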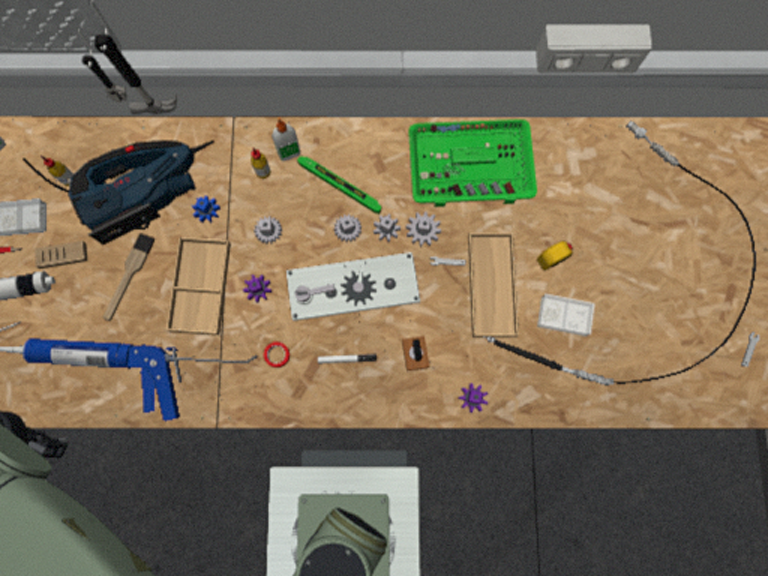

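View pics/scene0.png

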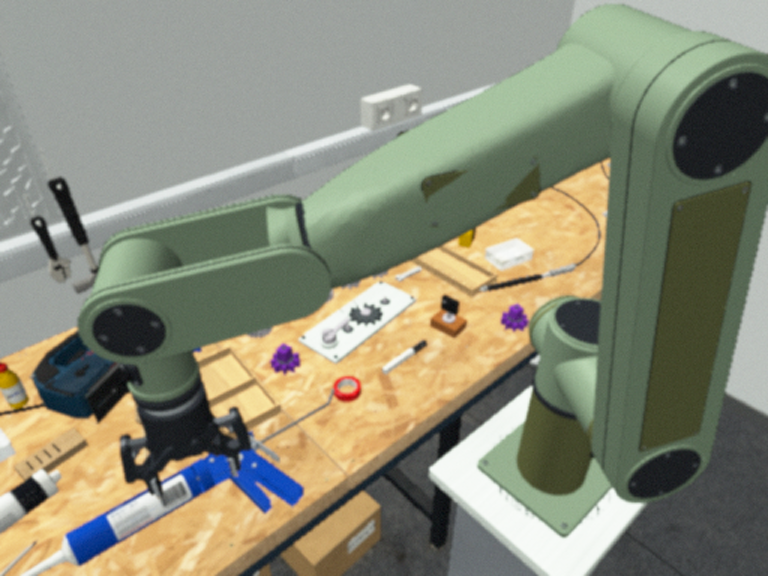

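The top view (1.5x) shows two 18T gears (268,230) and (348,228), the 9T (386,228), the 12T (424,229), the tester (master 358,288, cam 303,296), the key stand (415,352), the tray (200,285) and the long box (493,285). The scene view is mostly hidden by the arm.

Run:
```python
from h import *
im,cm=load("top0")
for n,p,z in [("18a",(268,230),50),("18b",(348,228),50),("9",(386,228),50),("12",(424,229),50),("master",(358,288),26),("cam",(303,296),43),("farpost",(390,284),30),("key",(415,350),77),("stand",(415,353),24),("tray",(200,285),26),("traydiv",(200,289),26),("box",(493,285),26),
  ("boxTL",(470,235),26),("boxTR",(511,234),26),("boxBR",(517,336),26),("boxBL",(474,338),26),("tTL",(179,238),26),("tTR",(229,240),26),("tBR",(219,334),26),("tBL",(169,331),26),("div L",(173,289),26),("divR",(224,292),26)]:
    print(n,ray(cm,[(p[0]/1.5,p[1]/1.5)],z)[0].round(0))
s=manip.sense(); m=R.from_quat(s["orientation"]).as_matrix(); print(m.round(3))
# wrist view center on ground
print(ray(cam("wrist"),[(256,192)],0))
```

```text
18a [667. 174.  50.]
18b [672.  -6.  50.]
9 [672. -92.  50.]
12 [ 670. -177.   50.]
master [539. -29.  26.]
cam [517.  92.  43.]
farpost [ 547. -101.   30.]
key [ 392. -152.   77.]
stand [ 393. -155.   24.]
tray [545. 327.  26.]
traydiv [536. 326.  26.]
box [ 546. -332.   26.]
boxTL [ 664. -284.   26.]
boxTR [ 666. -378.   26.]
boxBR [ 430. -380.   26.]
boxBL [ 426. -285.   26.]
tTL [656. 381.  26.]
tTR [651. 267.  26.]
tBR [434. 278.  26.]
tBL [441. 389.  26.]
div L [536. 387.  26.]
divR [529. 272.  26.]
[[-0.926  0.378 -0.001]
 [ 0.378  0.926 -0.002]
 [ 0.    -0.002 -1.   ]]
[[248.60886454 518.73416774   0.        ]]
```

servo_tool(
  plan=[
    [1, 17, -45, 5, 7.4],
    [1, 17, -45, 5, 7.4],
    [1, 17, -45, 5, 7.4],
    [1, 17, -45, 5, 0],
    [1, 17, -45, 5, 0],
    [1, 17, -45, 5, 0],
    [1, 17, -45, 5, 0],
    [1, 17, -45, 5, 0],
  ],
)

```text
t: 0.9
tool_pos: [353.3, 170.5, 271.2]
orientation: [-0.0, 1.0, -0.0, 0.0]
force: [1.4, 0.1, 0.3]
grip_width: 1.0
gripper_force: 0.0
```

servo_tool(
  plan=[
    [1, 17, -45, 5, 0],
    [1, 17, -45, 5, 0],
    [1, 17, -45, 5, 0],
    [1, 17, -45, 5, 0],
    [1, 5, -2, 0, 0],
    [1, 0, 0, 0, 0],
    [1, 0, 0, 0, 0],
  ],
)

```text
t: 1.6
tool_pos: [425.8, -8.8, 290.6]
orientation: [-0.0, 1.0, 0.0, -0.001]
force: [-0.2, -0.7, 0.7]
grip_width: 0.999
gripper_force: 0.0
```

Run:
```python
from h import *
im,cm=shot("wrist","w1"); s=manip.sense(); print(s["t"],s["tool_pos"],R.from_quat(s["orientation"]).as_matrix().round(3),s["joint_positions"].round(2))
```

```text
1.65 [425.69365638  -8.42323417 290.70036357] [[-1.    -0.001 -0.001]
 [-0.001  1.     0.001]
 [ 0.001  0.001 -1.   ]] [-0.22 -0.17  1.8   0.    1.51 -1.8 ]
```

View pics/w1.png

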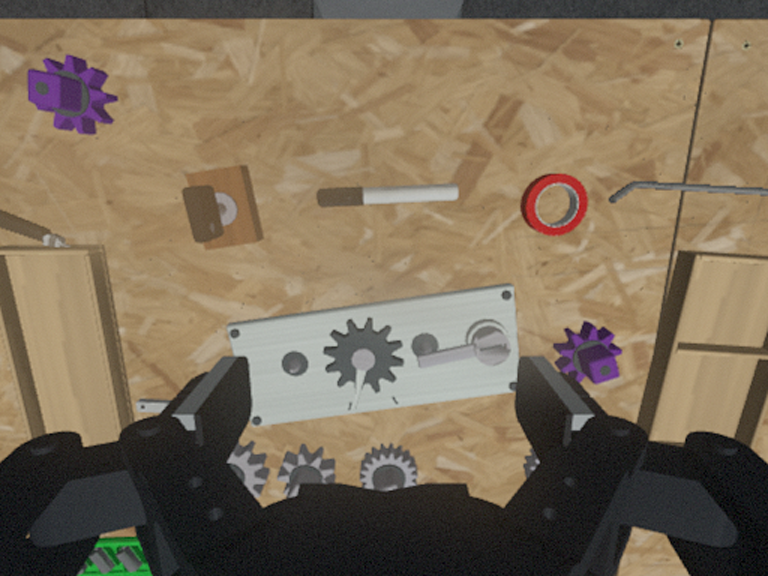

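The wrist view (1.5x, +x down, +y right) shows the key in its stand (225,207). The tester has the master at (363,353), pointer tip (357,407), far post (295,363), near post (424,345) under the keeper, and cam (491,341). The 12T/9T/18T gears lie below, partly hidden by the fingers.

Run:
```python
from h import *
im,cm=load("w1")
def P(x,y,z): return ray(cm,[(x/1.5,y/1.5)],z)[0]
hsv=cv2.cvtColor(im,cv2.COLOR_BGR2HSV)
m=((hsv[:,:,1]<45)&(hsv[:,:,2]>130)).astype(np.uint8); m=cv2.morphologyEx(m,cv2.MORPH_CLOSE,np.ones((5,5)))
n,l,st,c=cv2.connectedComponentsWithStats(m); i=1+np.argmax(st[1:,4]); print(st[i],c[i])
cnt=max(cv2.findContours((l==i).astype(np.uint8),0,2)[0],key=cv2.contourArea)
w=ray(cm,cnt[:,0],12)[:,:2].astype(np.float32); r=cv2.minAreaRect(w); print(r,cv2.boxPoints(r).round(1))
sc=[P(*p,12)[:2] for p in[(235,333),(506,295),(514,386),(257,421)]]; print(np.round(sc,1))
for nme,p in dict(far=(295,363,18),near=(424,345,20),cam=(491,341,43),hub=(363,357,26),tip=(356,407,22),markL=(395,401,12),kc1=(420,357,38)).items(): print(nme,P(*p).round(1))
for p in[(187,175),(247,166),(262,239),(203,249)]: print("stand",P(*p,24).round(1))
for p in[(183,188),(213,186),(219,238),(192,241)]: print("key",P(*p,85).round(1))
```

```text
[  151   190   195    95 11263] [254.48237592 237.07688893]
((546.547119140625, -15.95843505859375), (119.71207427978516, 291.1783447265625), 8.48390007019043) [[ 465.9  119.2]
 [ 508.8 -168.8]
 [ 627.2 -151.1]
 [ 584.3  136.9]]
[[ 519.6 -158.7]
 [ 479.6  113.4]
 [ 579.   129. ]
 [ 620.3 -143.8]]
far [550.  -98.2  18. ]
near [529.5  32.6  20. ]
cam [515.9  93.5  43. ]
hub [539.8 -28.5  26. ]
tip [597.8 -36.6  22. ]
markL [596.5   4.2  12. ]
kc1 [534.5  27.2  38. ]
stand [ 364.1 -184.2   24. ]
stand [ 356.4 -129.8   24. ]
stand [ 421.9 -121.1   24. ]
stand [ 431.3 -177.    24. ]
key [ 372.9 -162.4   85. ]
key [ 371.4 -139.2   85. ]
key [ 411.6 -138.4   85. ]
key [ 414.  -160.1   85. ]
```

servo_tool(
  plan=[
    [1, -8, -36, -27, 7],
    [1, -8, -36, -27, 0],
    [1, -8, -36, -28, 0],
    [1, -8, -36, -28, 0],
    [1, 0, 0, 0, 0],
    [1, 0, 0, 0, 0],
  ],
)

```text
t: 2.25
tool_pos: [393.9, -152.4, 180.6]
orientation: [-0.061, 0.998, 0.001, -0.001]
force: [0.7, -0.0, -0.0]
grip_width: 0.996
gripper_force: 0.0
```

Run:
```python
from h import *
im,cm=shot("wrist","w2"); s=manip.sense(); print(s["t"],s["tool_pos"],R.from_quat(s["orientation"]).as_matrix().round(3)[:,1])
```

```text
2.3 [ 394.73522656 -152.35450517  181.53107595] [-0.123  0.992  0.001]
```

View pics/w2.png

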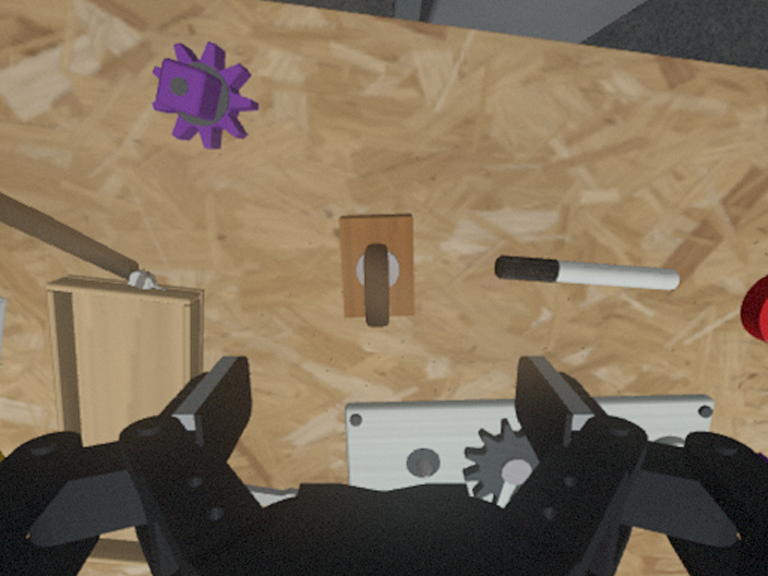

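The view shows the stand (342-413, 213-316) and the key grip along image vertical at x≈376, about 6 px left of the finger midline (383).

Run:
```python
from h import *
im,cm=load("w2")
def P(x,y,z): return ray(cm,[(x/1.5,y/1.5)],z)[0]
for p in[(365,323),(388,323),(365,250),(388,250)]: print(P(*p,85).round(1))
st=np.array([P(*p,24) for p in[(341,214),(412,213),(414,316),(346,318)]]); print(st.round(1),st.mean(0))
hub=cv2.cvtColor(im,cv2.COLOR_BGR2HSV)[150:220,225:285]; 
print(cv2.cvtColor(im,cv2.COLOR_BGR2HSV)[[165,175,185,195,205,212],250])
m=(cv2.cvtColor(im,cv2.COLOR_BGR2HSV)[:,:,2]<115).astype(np.uint8); m[:, :235]=0;m[:,270:]=0;m[:150]=0;m[225:]=0
for r in range(160,220,5): 
    x=np.flatnonzero(m[r]); print(r,x.min() if len(x) else None,x.max() if len(x) else None)
```

```text
[ 412.8 -160.1   85. ]
[ 411.2 -147.    85. ]
[ 370.8 -164.8   85. ]
[ 369.3 -152.3   85. ]
[[ 359.7 -184.5   24. ]
 [ 353.3 -137.3   24. ]
 [ 425.2 -125.8   24. ]
 [ 432.6 -173.8   24. ]] [ 392.71838631 -155.32024567   24.        ]
[[ 14 102  80]
 [ 15  97  92]
 [ 15  98 101]
 [ 15  97 100]
 [ 15  89  97]
 [ 15  95  89]]
160 None None
165 244 257
170 243 258
175 243 258
180 243 258
185 243 258
190 243 258
195 243 258
200 243 258
205 244 258
210 244 258
215 245 258
```

servo_tool(
  plan=[
    [0.2, -2, -3.5, -30, 1],
    [0, 0, 0, -40, 0],
    [0, 0, 0, -40, 0],
    [0, 0, 0, -20, 0],
    [0, 0, 0, 0, 0],
    [-1, 0, 0, 0, 0],
    [-1, 0, 0, 0, 0],
    [-1, 0, 0, 0, 0],
  ],
)

```text
t: 3.1
tool_pos: [394.3, -157.9, 53.3]
orientation: [-0.07, 0.998, -0.001, 0.002]
force: [0.3, 0.9, 3.5]
grip_width: 0.153
gripper_force: 62.6
```

servo_tool(
  plan=[
    [-1, 0, 0, 0, 0],
    [-1, 0, 0, 0, 0],
    [-1, 0, 0, 0, 0],
    [-1, 0, 0, 0, 0],
  ],
)

```text
t: 3.5
tool_pos: [394.3, -157.9, 53.2]
orientation: [-0.069, 0.998, -0.001, 0.002]
force: [1.0, 2.0, 7.6]
grip_width: 0.156
gripper_force: 63.2
```

servo_tool(
  plan=[
    [-1, 0, 0, 30, 0],
    [-1, 0, 0, 40, 0],
    [-1, 12, 24, 0, -8.5],
    [-1, 12, 24, 0, -8.5],
    [-1, 12, 24, 0, -8.5],
    [-1, 12, 24, 0, -8.5],
    [-1, 12, 24, 0, -8.5],
    [-1, 12, 24, 0, -8.5],
  ],
)

```text
t: 4.3
tool_pos: [464.8, -12.4, 121.7]
orientation: [0.37, 0.929, -0.0, 0.0]
force: [-0.4, -0.3, -1.9]
grip_width: 0.152
gripper_force: 62.0
```

servo_tool(
  plan=[
    [-1, 12, 24, 0, -8.5],
    [-1, 12, 24, 0, -8.5],
    [-1, 12, 24, 0, -8.5],
    [-1, 12, 24, 0, -8.5],
    [-1, 8, 12, 0, -4.5],
    [-1, 0, 0, 0, 0],
    [-1, 0, 0, 0, 0],
    [-1, 0, 0, 0, 0],
  ],
)

```text
t: 5.1
tool_pos: [519.8, 94.1, 121.2]
orientation: [0.653, 0.758, -0.0, -0.0]
force: [-0.2, 0.1, -1.5]
grip_width: 0.156
gripper_force: 62.0
```

Run:
```python
from h import *
im,cm=shot("wrist","w3"); s=manip.sense(); print(s["t"],s["tool_pos"],R.from_quat(s["orientation"]).as_matrix().round(3)[:,1],s["force"])
```

```text
5.15 [519.89118751  93.96039719 121.1927717 ] [ 0.989  0.147 -0.001] [-0.02353334 -0.4451593  -1.45566407]
```

View pics/w3.png

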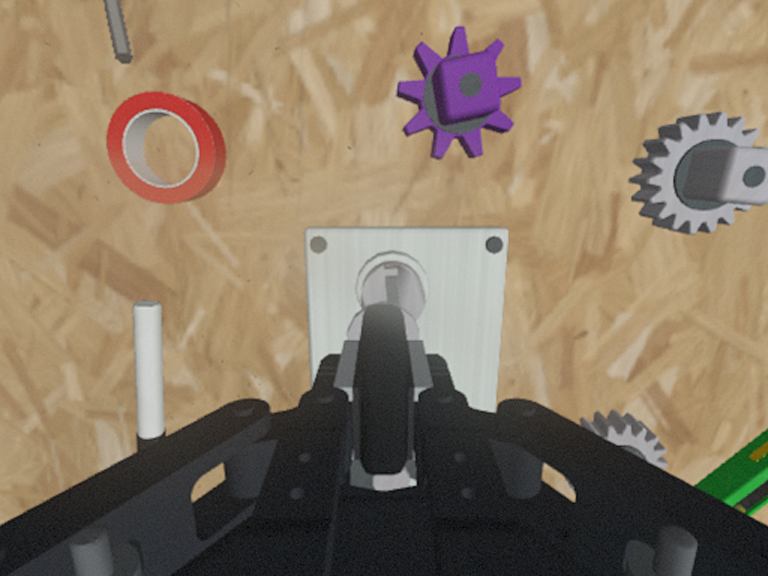

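Run:
```python
from h import *
im,cm=load("w3")
c=cv2.resize(im[155:245,215:305],None,fx=6,fy=6,interpolation=cv2.INTER_CUBIC); cv2.imwrite("pics/w3c.png",c)
def P(x,y,z): return ray(cm,[(x/1.5,y/1.5)],z)[0]
print("cam",P(392,289,43),P(356,289,43),P(428,289,43),P(391,253,43))
print("collar",P(346,335,97),P(418,335,97))
print(proj(cm,[[522,94.6,43],[519.8,94.1,76],[531.1,33.3,30]])*1.5)
sc=[P(*p,12)[:2] for p in[(318,245),(494,245)]]; print(np.round(sc,1))
```

```text
cam [522.44285832 100.1919042   43.        ] [503.98358188  97.43968038  43.        ] [540.89883983 102.94363675  43.        ] [519.05000033 118.83308233  43.        ]
collar [503.72333988  92.99641373  97.        ] [532.45394715  97.28363932  97.        ]
[[389.52431857 299.09992776]
 [385.53833318 320.58050124]
 [388.75059572 393.87737243]]
[[478.2 111.5]
 [578.4 126.4]]
```

View pics/w3c.png

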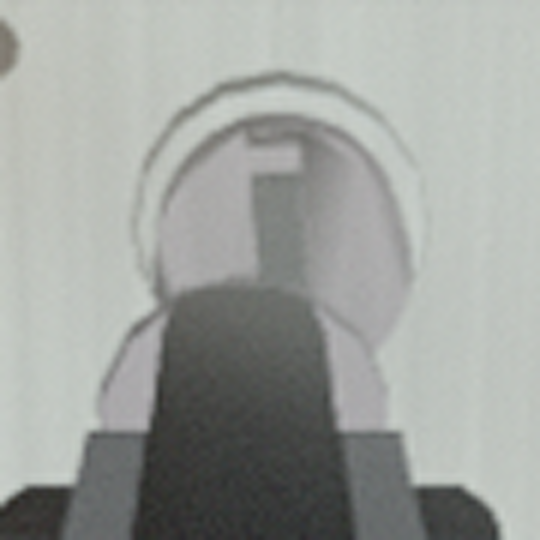

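Run:
```python
from h import *
im,cm=load("w3")
def C(x,y,z): return ray(cm,[(x/6+215,y/6+155)],z)[0].round(1)
print("L/R/top",C(160,230,43),C(412,230,43),C(285,115,43))
print("slot",C(249,138,43),C(303,138,43),C(260,270,43),C(304,270,43))
print("collar L R",C(98,400,97),C(388,400,97), "grip top/faces",C(165,300,153),C(320,300,153))
# collar near edge (toward camera, bottom rim at z92) 
s=manip.sense(); print(s["tool_pos"])
```

```text
L/R/top [507.4  97.4  43. ] [539.7 102.2  43. ] [521.1 114.8  43. ]
slot [517.  111.2  43. ] [523.8 112.2  43. ] [521.  94.  43.] [526.7  94.8  43. ]
collar L R [504.   94.1  97. ] [532.9  98.4  97. ] grip top/faces [509.1 123.8 153. ] [519.2 125.3 153. ]
[519.89118751  93.96039719 121.1927717 ]
```

servo_tool(
  plan=[
    [-1, 5, 2, -13, 2.7],
    [-1, 0, 0, -13, 0],
    [-1, 0, 0, 0, 0],
    [-1, 0, 0, 0, 0],
  ],
)

```text
t: 5.55
tool_pos: [524.5, 96.4, 94.6]
orientation: [0.635, 0.772, -0.001, -0.001]
force: [0.1, 0.3, -0.9]
grip_width: 0.15
gripper_force: 62.0
```

Run:
```python
from h import *
im,cm=shot("wrist","w4"); s=manip.sense(); print(s["t"],s["tool_pos"],R.from_quat(s["orientation"]).as_matrix().round(3)[:,1],s["force"])
c=cv2.resize(im[155:255,205:305],None,fx=6,fy=6,interpolation=cv2.INTER_CUBIC)[:,:,::-1]; cv2.imwrite("pics/w4c.png",c)
```

```text
5.6 [525.16464016  96.48180704  95.17689589] [ 0.981  0.193 -0.001] [-0.2099939  -0.1078542  -0.58369109]
```

View pics/w4c.png

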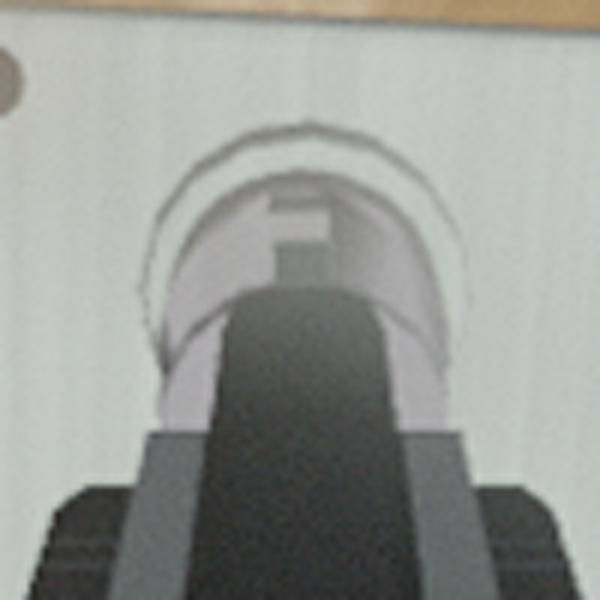

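servo_tool(
  plan=[
    [-1, 0, 0, -6, 0],
    [-1, 0, 0, -5, 0],
    [-1, 0, 0, -3, 0],
    [-1, 0, 0, 0, 0],
  ],
)

```text
t: 6.0
tool_pos: [524.8, 96.8, 80.6]
orientation: [0.635, 0.773, -0.0, -0.001]
force: [-0.2, 0.1, -1.1]
grip_width: 0.153
gripper_force: 62.1
```

servo_tool(
  plan=[
    [-1, 0, 0, 0, 8.5],
    [-1, 0, 0, 0, 8.5],
    [-1, 0, 0, 0, 8.5],
    [-1, 0, 0, 0, 8.5],
    [-1, 0, 0, 0, 8.5],
    [-1, 0, 0, 0, 8.5],
    [-1, 0, 0, 0, 8.5],
    [-1, 0, 0, 0, 8.5],
  ],
)

```text
t: 6.8
tool_pos: [524.0, 95.9, 80.9]
orientation: [0.091, 0.996, -0.001, -0.002]
force: [-2.9, -3.6, 0.3]
grip_width: 0.151
gripper_force: 62.2
```

servo_tool(
  plan=[
    [-1, 0, 0, 0, 8.5],
    [-1, 0, 0, 0, 8],
    [-1, 0, 0, 0, 4],
    [-1, 0, 0, 0, 0],
    [-1, 0, 0, 0, 0],
  ],
)

```text
t: 7.3
tool_pos: [524.0, 95.6, 80.9]
orientation: [-0.084, 0.996, -0.001, -0.002]
force: [-3.5, -5.0, 1.1]
grip_width: 0.153
gripper_force: 62.2
```

Run:
```python
from h import *
im,cm=shot("wrist","w5",1); s=manip.sense(); print(s["t"],s["tool_pos"],R.from_quat(s["orientation"]).as_matrix().round(3)[:,1],s["force"],s["ft_torque"])
```

```text
7.35 [523.99605877  95.56882945  80.90895825] [-0.167  0.986 -0.002] [-3.40603936 -5.03874149  0.5185374 ] [-0.88183968  0.67065229 -0.07775303]
```

View pics/w5.png

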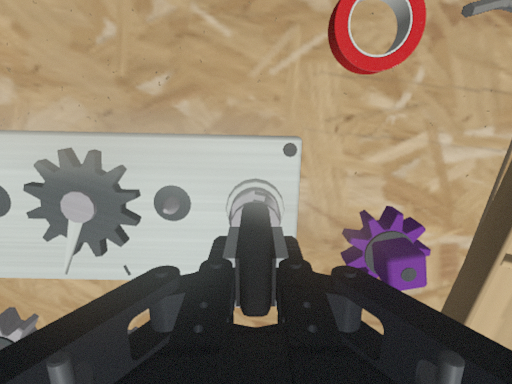

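servo_tool(
  plan=[
    [-1, 0, 0, 0, 4],
    [-1, 0, 0, 0, 0],
    [-1, 0, 0, 0, 0],
  ],
)

```text
t: 7.65
tool_pos: [524.0, 95.5, 80.9]
orientation: [-0.119, 0.993, -0.001, -0.002]
force: [-3.6, -4.5, 1.4]
grip_width: 0.151
gripper_force: 62.2
```

Run:
```python
from h import *
s=manip.sense(); print(s["t"],s["tool_pos"],R.from_quat(s["orientation"]).as_matrix().round(3)[:,1],s["force"],s["ft_torque"])
```

```text
7.65 [524.01000926  95.52331299  80.9093152 ] [-0.236  0.972 -0.002] [-3.57501361 -4.51952313  1.41654811] [-0.91970523  0.69256778 -0.07423902]
```

servo_tool(
  plan=[
    [-1, 0, 0, 0, 3],
    [-1, 0, 0, 0, 0],
    [-1, 0, 0, 0, 0],
  ],
)

```text
t: 7.95
tool_pos: [524.0, 95.4, 80.9]
orientation: [-0.144, 0.99, -0.001, -0.002]
force: [-3.2, -4.2, 0.5]
grip_width: 0.156
gripper_force: 62.3
```

Run:
```python
from h import *
s=manip.sense(); print(s["t"],s["tool_pos"],R.from_quat(s["orientation"]).as_matrix().round(3)[:,1],s["force"],s["ft_torque"])
```

```text
7.95 [524.01329986  95.44891612  80.92220395] [-0.286  0.958 -0.002] [-3.21037401 -4.24536393  0.47979655] [-0.98284765  0.65414756 -0.0431233 ]
```

servo_tool(
  plan=[
    [-1, 0, 0, 0, -7],
    [-1, 0, 0, 15, 0],
    [-1, 0, 0, 40, 0],
    [-1, -27, -20, 40, 0],
    [-1, -27, -20, 0, 0],
    [-1, -27, -20, 0, 0],
    [-1, 0, 0, 0, 0],
    [-1, 0, 0, 0, 0],
  ],
)

```text
t: 8.75
tool_pos: [445.8, 37.6, 174.9]
orientation: [-0.083, 0.997, 0.0, 0.001]
force: [-0.4, -1.2, -1.1]
grip_width: 0.158
gripper_force: 62.0
```

Run:
```python
from h import *
im,cm=shot("wrist","w6"); s=manip.sense(); print(s["t"],s["tool_pos"],R.from_quat(s["orientation"]).as_matrix().round(3)[:,1],s["force"],s["ft_torque"])
```

```text
8.8 [446.43706978  37.83508584 175.04152879] [-0.167  0.986  0.   ] [ 0.5333416  -0.19583893 -0.75188695] [-0.03503266  0.04569561 -0.01952134]
```

View pics/w6.png

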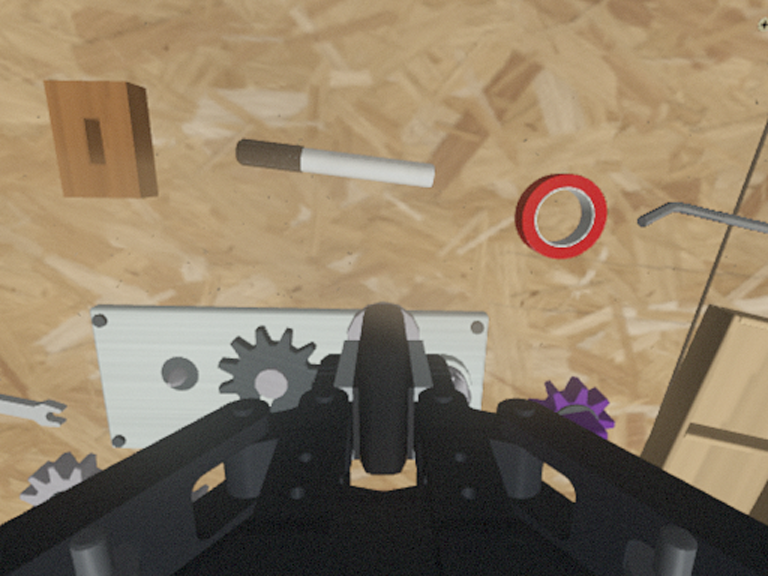

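w6 shows the key held straight between the pads. The stand's empty slot is at (94,141), and the near post and cam are hidden behind the gripper.

```bash
cat >> h.py <<'E'
B,L=2.87,-1.26   # camera bias along tool x / tool y, mm
def fix(p,cm,tool):   # tool: 3x3 rotation
    return p-B*tool[:,0]-L*tool[:,1]
E
python3 - <<'E'
from h import *
im,cm=load("w6"); T=R.from_quat(manip.sense()["orientation"]).as_matrix()
g=cv2.cvtColor(im,cv2.COLOR_BGR2GRAY)[70:120,50:76]
m=(g<g.mean()*0.72).astype(np.uint8); n,l,st,c=cv2.connectedComponentsWithStats(m)
for i in range(1,n):
    if st[i,4]>20: print(st[i],c[i]+[50,70])
def P(x,y,z): return fix(ray(cm,[(x/1.5,y/1.5)],z)[0],cm,T)
print(P(94,141,24).round(1))
cor=np.array([P(*p,24) for p in[(46,81),(126,83),(140,197),(63,198)]]);print(cor.round(1),cor.mean(0))
E
```

```text
[  6   9  12  19 130] [61.53846154 87.46923077]
[ 396.2 -154.1   24. ]
[[ 365.8 -182.8   24. ]
 [ 358.8 -134.6   24. ]
 [ 426.5 -124.7   24. ]
 [ 435.4 -174.2   24. ]] [ 396.62186938 -154.06645789   24.00597607]
```

servo_tool(
  plan=[
    [-1, -10, -38, 0, -1.5],
    [-1, -10, -38, 0, 0],
    [-1, -10, -38, 0, 0],
    [-1, -10, -38, -20, 0],
    [-1, -11, -40, -25, 0],
    [-1, 0, 0, -20, 0],
    [-1, 0, 0, 0, 0],
    [-1, 0, 0, 0, 0],
  ],
)

```text
t: 9.6
tool_pos: [395.3, -154.1, 109.5]
orientation: [-0.072, 0.997, 0.0, -0.0]
force: [1.1, -0.9, -0.5]
grip_width: 0.154
gripper_force: 62.0
```

Run:
```python
from h import *
im,cm=shot("wrist","w7"); s=manip.sense(); print(s["t"],s["tool_pos"],R.from_quat(s["orientation"]).as_matrix().round(3)[:,1],s["force"],s["ft_torque"])
pr=proj(cm,[[396,-154,24],[382.6,-156,24],s["tool_pos"]]);print(pr)
cv2.imwrite("pics/w7c.png",cv2.resize(im[130:230,205:305],None,fx=5,fy=5,interpolation=cv2.INTER_CUBIC)[:,:,::-1])
```

```text
9.65 [ 395.93312214 -154.14226763  110.29706243] [-0.144  0.99  -0.001] [ 0.93497782  0.12043503 -1.30481916] [-0.00100856  0.01974966 -0.02364372]
[[254.98365689 199.38839134]
 [254.88649458 183.0843604 ]
 [254.7234556  246.23042855]]
```

View pics/w7c.png

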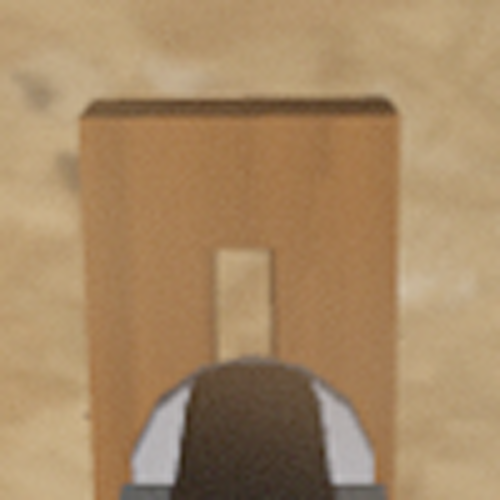

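Run:
```python
from h import *
im,cm=load("w7"); T=R.from_quat(manip.sense()["orientation"]).as_matrix()
for p in[(243,250),(240,115)]: print(fix(ray(cm,[(p[0]/5+205,p[1]/5+130)],24)[0],cm,T)-manip.sense()["tool_pos"])
```

```text
[-13.02091963  -1.56717378 -86.29440984]
[-34.19031125  -5.04637377 -86.29440984]
```

servo_tool(
  plan=[
    [-1, 0, -0.5, -25, 0],
    [-1, 0, 0, -15, 0],
    [-1, 0, 0, -10, 0],
    [-1, 0, 0, -6, 0],
    [-1, 0, 0, 0, 0],
    [-1, 0, 0, 0, 0],
  ],
)

```text
t: 10.25
tool_pos: [395.4, -155.1, 54.3]
orientation: [-0.072, 0.997, -0.0, 0.001]
force: [-0.9, 0.6, -0.8]
grip_width: 0.152
gripper_force: 62.2
```

servo_tool(
  plan=[
    [0, 0, 0, 0, 0],
    [0, 0, 0, 0, 0],
    [0, 0, 0, 0, 0],
    [0, 0, 0, 45, 0],
    [0, 0, 0, 48, 0],
    [0, 24, 4, 20, 0],
    [0, 48, 5, 0, 0],
    [0, 48, 5, 0, 0],
  ],
)

```text
t: 11.05
tool_pos: [516.7, -141.3, 168.7]
orientation: [-0.071, 0.997, -0.001, 0.002]
force: [-0.8, -0.8, 0.6]
grip_width: 0.501
gripper_force: 0.0
```

servo_tool(
  plan=[
    [0, 48, 5, 0, -2],
    [0, 48, 5, 0, -2],
    [0, 40, 0, 0, -4],
    [0, 0, 0, 0, 0],
    [0, 0, 0, 0, 0],
  ],
)

```text
t: 11.55
tool_pos: [650.4, -130.6, 165.4]
orientation: [-0.002, 1.0, 0.0, -0.001]
force: [-1.0, 0.4, 0.4]
grip_width: 0.5
gripper_force: 0.0
```

Run:
```python
from h import *
im,cm=shot("wrist","w8"); s=manip.sense(); print(s["t"],s["tool_pos"],R.from_quat(s["orientation"]).as_matrix().round(3)[:,1],s["force"],s["grip_width"])
```

```text
11.6 [ 649.68607327 -130.73169098  165.85645192] [-0.004  1.     0.   ] [0.39085589 0.10033319 0.34068749] 0.499742700874806
```

View pics/w8.png

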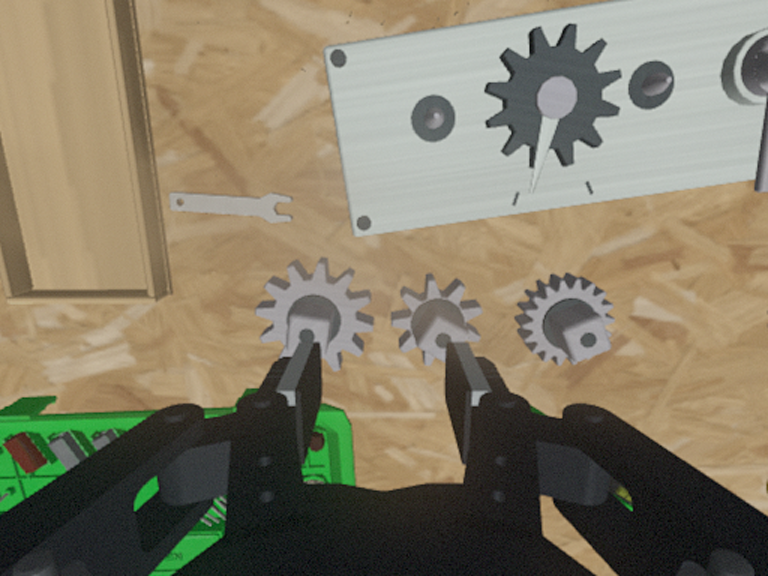

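The view shows the 12T (hub dot 307,336), 9T (443,341) and 18T (588,340) gears. The master pointer tip is (531,193) between marks (516,198) and (589,187). The posts are at (433,118) and (652,85), with the keeper swung clear at the right edge.

```bash
cat >> h.py <<'E'
def phase(hsv,cm,c,z,r,n,T,smax=70,thr=None,rng=None):
    """tooth phase (deg mod 360/n) of low-saturation gear at corrected centre c"""
    a=np.radians(np.arange(0,360,1.0)); vals=0
    for rr in r:
        P=np.c_[c[0]+rr*np.cos(a),c[1]+rr*np.sin(a),np.full_like(a,z)]+B*T[:,0]+L*T[:,1]
        px=proj(cm,P).astype(np.float32); vals=vals+cv2.remap(hsv.astype(np.float32),px[None,:,0],px[None,:,1],cv2.INTER_LINEAR)[0]
    if rng is not None: ok=rng(np.degrees(a))
    else: ok=np.ones(360,bool)
    f=((vals-vals[ok].mean())*np.exp(-1j*n*a))[ok].sum()*2/ok.sum()
    return np.degrees(-np.angle(f))/n%(360/n),abs(f),vals
E
python3 - <<'E'
from h import *
im,cm=load("w8"); T=R.from_quat(manip.sense()["orientation"]).as_matrix()
hsv=cv2.cvtColor(im,cv2.COLOR_BGR2HSV); S=255-hsv[:,:,1]
def P(x,y,z): return fix(ray(cm,[(x/1.5,y/1.5)],z)[0],cm,T)
for n,p,d,N,r,rng in [("12",(307,336),(314,312),12,(36,38),lambda a:(a>120)&(a<300)),("9",(443,341),(437,316),9,(27,29),lambda a:(a>100)&(a<300)),("18",(588,340),(565,318),18,(29,30),None)]:
    c=P(*p,50); print(n,"dot",c.round(1),"disc",P(*d,20).round(1)); 
    print(phase(S,cm,c,20,r,N,T,rng=rng)[:2])
for n,p in dict(hub=(557,97,26.5),tip=(531,193,20),mR=(516,198,12),mL=(589,187,12),far=(434,117,28),near=(656,80,28),s1=(338,58,12),s2=(364,223,12)).items(): print(n,P(*p).round(1))
for nm,x0,y0 in [("9",380,300),]: pass
c=im[190:250,180:420]; cv2.imwrite("pics/w8c.png",cv2.resize(c,None,fx=3.3,fy=3.3,interpolation=cv2.INTER_CUBIC))
E
```

```text
12 dot [ 686.9 -176.5   50. ] disc [ 681.  -176.4   20. ]
(np.float64(19.735811659553303), np.float64(73.86153939834402))
9 dot [689.9 -91.6  50. ] disc [683.6 -92.   20. ]
(np.float64(29.67651006812042), np.float64(51.62619659721774))
18 dot [688.9  -1.   50. ] disc [684.7  -3.9  20. ]
(np.float64(14.38438506564636), np.float64(30.430547618998165))
hub [544.7 -26.8  26.5]
tip [600.7 -35.   20. ]
mR [604.3 -42.   12. ]
mL [597.1   5.2  12. ]
far [556.2 -99.3  28. ]
near [535.6  29.3  28. ]
s1 [ 521.1 -157.1   12. ]
s2 [ 621.1 -142.1   12. ]
```

View pics/w8c.png

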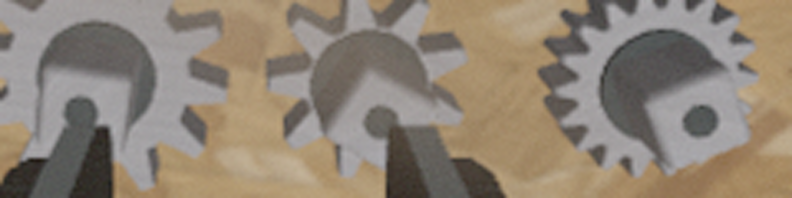

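Run:
```python
from h import *
im,cm=load("w8"); T=R.from_quat(manip.sense()["orientation"]).as_matrix()
hsv=cv2.cvtColor(im,cv2.COLOR_BGR2HSV); S=255-hsv[:,:,1]
for c,N,r,rng in [((687,-91.5),9,(28,30),lambda a:(a>80)&(a<320)),((690,-91.5),9,(28,30),lambda a:(a>80)&(a<320)),((684,-91.5),9,(28,30),lambda a:(a>80)&(a<320)),((687,-176.5),12,(36,38),lambda a:(a>90)&(a<330)),((690,-176.5),12,(36,38),lambda a:(a>90)&(a<330))]:
    p,a,v=phase(S,cm,c,20,r,N,T,rng=rng); print(N,c,round(p,1),round(a,1))
# master phase
for c in [(544.7,-27.3),(543.3,-27.5)]:
    p,a,v=phase(255-hsv[:,:,2],cm,c,22,(36,38),12,T); print("master",round(p,1),round(a,1))
```

```text
9 (687, -91.5) 30.2 78.7
9 (690, -91.5) 29.3 58.1
9 (684, -91.5) 31.7 53.0
12 (687, -176.5) 20.7 64.8
12 (690, -176.5) 17.7 23.3
master 20.4 113.1
master 20.3 102.5
```

servo_tool(
  plan=[
    [0, 8, 8, 0, -8],
    [0, 8, 8, -10, -8],
    [0, 8, 8, -20, -8],
    [0, 8, 8, -20, -8],
    [0, 7, 7, -20, -8],
    [0, 0, 0, 0, 0],
    [0, 0, 0, 0, 0],
  ],
)

```text
t: 12.3
tool_pos: [688.3, -92.1, 96.9]
orientation: [0.339, 0.941, -0.0, -0.001]
force: [-0.0, 0.0, -0.1]
grip_width: 0.5
gripper_force: 0.0
```

Run:
```python
from h import *
im,cm=shot("wrist","w9",1); s=manip.sense(); T=R.from_quat(s["orientation"]).as_matrix(); print(s["t"],s["tool_pos"],T[:,1].round(3))
p=proj(cm,np.array([689,-91.6,50])+B*T[:,0]+L*T[:,1])[0]; print(p)
g=cv2.cvtColor(im,cv2.COLOR_RGB2GRAY); x,y=p.astype(int); y0,x0=max(y-30,0),x-35
w=cv2.GaussianBlur(g,(3,3),0)[y0:y+30,x0:x+35]
m=(w<130).astype(np.uint8); n,l,st,c=cv2.connectedComponentsWithStats(m)
for i in range(1,n):
    if 15<st[i,4]<600: q=c[i]+[x0,y0]; print(st[i],q,fix(ray(cm,[q],50)[0],cm,T))
print(w[::6,::6])
```

```text
12.35 [689.24887935 -92.58164752  98.05740598] [0.639 0.769 0.   ]
[255.95682148 210.44852109]
[53  0 17  7 98] [281.45918367 182.87755102] [684.9610578  -66.33169046  50.00369605]
[ 0  8 11  8 61] [224.6557377  191.44262295] [665.37406099 -99.1458308   50.00369605]
[60 19 10 11 52] [284.46153846 204.07692308] [697.78831037 -73.8975216   50.00369605]
[ 26  27  15  14 159] [253.10691824 213.27044025] [689.32000716 -94.38521101  50.00369605]
[[141 156 154 142 113 107 107 103 157 142 129 115]
 [145 142 156 110 111 111 111 112 112 139 125 142]
 [111 112 119 114 113 113 113 118 118 108 157 159]
 [158 156 105 131 141 148 154 160 159 109 145 152]
 [157 161 101 158 158 157 162 158 159 110 130 112]
 [144 134 118 158 158 102 104 159 162 115 158 158]
 [135 130 162 149 159  99 100 160 163 152 154 156]
 [138 161 158 128 160 164 161 165 164 145 145 145]
 [157 157 158 122 162 159 156 158 158 145 154 158]
 [142 154 162 162 158 157 154 154 151 150 152 154]]
```

servo_tool(
  plan=[
    [0, 0, -1.5, -30, 0],
    [0, 0, 0, -30, 0],
    [0, 0, 0, -14, 0],
    [0, 0, 0, 0, 0],
    [-1, 0, 0, 0, 0],
    [-1, 0, 0, 0, 0],
    [-1, 0, 0, 0, 0],
    [-1, 0, 0, 0, 0],
  ],
)

```text
t: 13.15
tool_pos: [690.9, -93.9, 24.5]
orientation: [0.34, 0.94, -0.0, 0.002]
force: [-0.3, -1.3, 2.9]
grip_width: 0.305
gripper_force: 57.6
```

servo_tool(
  plan=[
    [-1, 0, 0, 0, 0],
    [-1, 0, 0, 0, 0],
    [-1, 0, 0, 25, 0],
    [-1, 0, 0, 45, 0],
    [-1, -16, 13, 10, 0],
    [-1, 0, 0, 0, 0],
    [-1, 0, 0, 0, 0],
  ],
)

```text
t: 13.85
tool_pos: [672.3, -79.7, 100.9]
orientation: [0.34, 0.94, -0.0, -0.001]
force: [0.4, 0.0, -3.6]
grip_width: 0.305
gripper_force: 57.6
```

Run:
```python
from h import *
im,cm=shot("wrist","w10",1); s=manip.sense(); T=R.from_quat(s["orientation"]).as_matrix(); print(s["t"],s["tool_pos"],np.degrees(np.arctan2(T[1,1],T[0,1])),s["grip_width"],s["force"])
S=255-cv2.cvtColor(im,cv2.COLOR_RGB2HSV)[:,:,1]
t=s["tool_pos"]
for d in (0,-3,3):
  c=t[:2]+d*T[:2,0]
  cd=np.degrees(np.arctan2(T[1,0],T[0,0]))
  p,a,v=phase(S,cm,c,t[2]-3,(28,30),9,T,rng=lambda a:abs((a-cd+180)%360-180)<95); print(d,p,a)
```

```text
13.9 [672.09238329 -79.92821514 100.10965613] 50.194459021770314 0.3062896272417242 [-0.71771441 -1.47615129 -4.33889958]
0 26.38278435382636 56.87031220455841
-3 27.517313597189037 1.3794932624513057
3 26.61035259444896 82.97593296400434
```

servo_tool(
  plan=[
    [-1, -35, 29, 0, 6],
    [-1, -35, 29, 0, 5.6],
    [-1, -34, 29, 0, 0],
    [-1, -34, 28, 0, 0],
    [-1, 0, 0, -20, 0],
    [-1, 0, 0, -18, 0],
    [-1, 0, 0, 0, 0],
    [-1, 0, 0, 0, 0],
  ],
)

```text
t: 14.7
tool_pos: [534.8, 34.5, 63.2]
orientation: [0.244, 0.97, -0.0, -0.002]
force: [-0.1, 0.5, -3.8]
grip_width: 0.297
gripper_force: 58.9
```

Run:
```python
from h import *
im,cm=shot("wrist","w11",1.5); s=manip.sense(); T=R.from_quat(s["orientation"]).as_matrix(); print(s["t"],s["tool_pos"],np.degrees(np.arctan2(T[1,1],T[0,1])),s["grip_width"],s["force"])
hsv=cv2.cvtColor(im,cv2.COLOR_RGB2HSV)
for c in [(544,-27.3)]:
    p,a,v=phase(255-hsv[:,:,2],cm,c,22,(36,38),12,T,rng=lambda a:(a>200)&(a<340)); print("master",round(p,1),round(a,1))
```

```text
14.75 [535.85782026  34.33923057  64.20638551] 61.75325260680542 0.2939866041797592 [-0.09360994 -0.24456182 -3.75009635]
master 19.7 57.4
```

servo_tool(
  plan=[
    [-1, -1, 0.5, -8, 0],
    [-1, 0, 0, -8, 0],
    [-1, 0, 0, -3, 0],
    [-1, 0, 0, 0, 0],
  ],
)

```text
t: 15.15
tool_pos: [535.5, 34.9, 46.0]
orientation: [0.244, 0.97, 0.0, 0.001]
force: [0.8, -0.0, -0.6]
grip_width: 0.296
gripper_force: 59.1
```

servo_tool(
  plan=[
    [-1, 0, 0, -3, 0],
    [-1, 0, 0, -2, 0],
    [-1, 0, 0, 0, 0],
  ],
)

```text
t: 15.45
tool_pos: [536.6, 34.2, 41.3]
orientation: [0.244, 0.97, -0.0, 0.002]
force: [4.3, -2.6, -1.6]
grip_width: 0.292
gripper_force: 59.0
```

servo_tool(
  plan=[
    [-1, 1.5, -1, -2, 0],
    [-1, 0, 0, -2, 0],
    [-1, 0, 0, -1, 0],
    [-1, 0, 0, 0, 0],
  ],
)

```text
t: 15.85
tool_pos: [536.7, 33.9, 36.4]
orientation: [0.244, 0.97, -0.0, 0.0]
force: [0.2, -2.6, 5.8]
grip_width: 0.294
gripper_force: 59.8
```

servo_tool(
  plan=[
    [-1, 0, -0.5, 0, -5],
    [-1, 0, 0, 0, -6],
    [-1, 0, 0, 0, -6],
    [-1, 0, 0, 0, -6],
    [-1, 0, 0, 0, -6],
    [-1, 0, 0, 0, 0],
  ],
)

```text
t: 16.45
tool_pos: [537.6, 32.1, 36.4]
orientation: [0.479, 0.878, -0.001, 0.002]
force: [1.8, -6.7, 2.0]
grip_width: 0.292
gripper_force: 59.4
```

```bash
cat > mst.py <<'E'
from h import *
s=manip.sense()
im,cm=shot("wrist","m%d"%int(s["t"]*100),1.5); T=R.from_quat(s["orientation"]).as_matrix(); print(s["t"],s["tool_pos"],np.degrees(np.arctan2(T[1,1],T[0,1])),s["force"],s["ft_torque"])
hsv=cv2.cvtColor(im,cv2.COLOR_RGB2HSV); V=255-hsv[:,:,2].astype(int)
c=(544,-27.3)
import sys
lo,hi=map(int,sys.argv[1:3])
p,a,v=phase(V.clip(0,255).astype(np.uint8),cm,c,22,(36,38),12,T,rng=lambda a:(a>lo)&(a<hi)); print("master teeth mod30",round(p,1),round(a,1))
# pointer: bright on dark gear at r 22..30
a=np.arange(360); v=0
for r in (22,26,30):
    P=np.c_[c[0]+r*np.cos(np.radians(a)),c[1]+r*np.sin(np.radians(a)),np.full(360,23.)]+B*T[:,0]+L*T[:,1]
    px=proj(cm,P).astype(np.float32); v=v+cv2.remap(hsv[:,:,2].astype(np.float32),px[None,:,0],px[None,:,1],1)[0]
v=np.roll(v,90)/3; print("V from -90..179 step5",v[:270:5].astype(int))
print("px of hub",proj(cm,[c[0],c[1],24]+B*T[:,0]+L*T[:,1]))
E
python3 mst.py 150 330
```

```text
16.45 [537.62194896  32.09177381  36.44797785] 32.713964841260456 [ 1.77544157 -6.70866621  2.04592141] [-1.19579054 -0.55954981 -0.07079409]
master teeth mod30 17.5 7.7
V from -90..179 step5 [ 26  22  22  24  26  28  24  28  29  30  29  31  31  28  30  34  33  31
  40 123 137  77  73  74  92  84  82  78  74  73 115  83  84 105 124 132
 130 108  73  52  54  74  43  44  50  50  43  42  44  41  40  40  39  40]
px of hub [[211.43729652 310.02449715]]
```

servo_tool(
  plan=[
    [-1, 0, 1, 0, -6],
    [-1, 0, 0, 0, -6],
    [-1, 0, 0, 0, -6],
    [-1, 0, 0, 0, -6],
    [-1, 0, 0, 0, -4.5],
    [-1, 0, 0, 0, 0],
    [-1, 0, 0, 0, 0],
    [-1, 0, 0, 0, 0],
  ],
)

```text
t: 17.3
tool_pos: [535.7, 31.8, 36.4]
orientation: [0.68, 0.733, -0.002, 0.001]
force: [-2.9, -10.6, 8.2]
grip_width: 0.288
gripper_force: 60.2
```

Run:
```python
from h import *
s=manip.sense(); T=R.from_quat(s["orientation"]).as_matrix(); print(s["t"],s["tool_pos"],np.degrees(np.arctan2(T[1,1],T[0,1])),s["force"],s["ft_torque"])
o=[]
for n in("scene","top","wrist"):
    im,cm=shot(n,n+"_a",1); p=proj(cm,[544,-27.3,24])[0]; print(n,p)
    x,y=np.clip(p.astype(int),[60,60],[451,323]); o.append(cv2.resize(im[y-60:y+60,x-60:x+60],(260,260),interpolation=cv2.INTER_CUBIC))
cv2.imwrite("pics/comp.png",np.hstack(o)[:,:,::-1])
```

```text
17.3 [535.7334929   31.81465941  36.44405988] 4.343721350448532 [ -2.92324244 -10.62934962   8.19450796] [-1.91764931e+00  2.08449753e-01  1.00739614e-03]
scene [243.12263936 207.59606718]
top [238.25913086 190.68400848]
wrist [263.3289712  321.52992911]
```

View pics/comp.png

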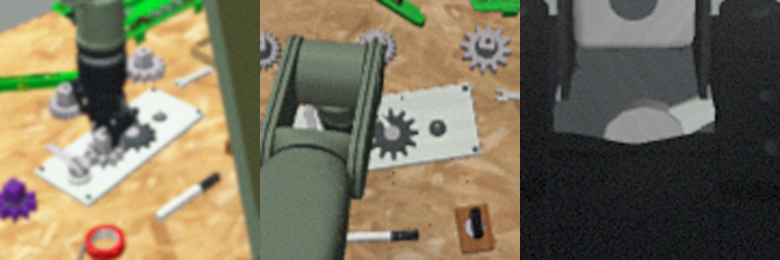

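The composite shows the gripper hiding most of the master. In the wrist crop the pointer leaves the hub (~645,138) at about 27° on screen, i.e. near 31° in world. The top crop shows the right half of the master.

```bash
cat > topm.py <<'E'
from h import *
import sys
def topphase(fn,lo=-160,hi=-20):
    im,cm=load(fn); V=255-cv2.cvtColor(im,cv2.COLOR_BGR2GRAY)
    best=None
    for dx in np.arange(-6,6.1,1):
        for dy in np.arange(-6,6.1,1):
            p,a,v=phase(V,cm,(544+dx,-27.3+dy),20,(36,38),12,np.zeros((3,3)),rng=lambda a:(((a+180)%360-180)>lo)&(((a+180)%360-180)<hi))
            if best is None or a>best[1]: best=(p,a,dx,dy)
    return best
if __name__=="__main__":
    b0=topphase("top0"); print(b0)
    im,cm=load(sys.argv[1]); V=255-cv2.cvtColor(im,cv2.COLOR_BGR2GRAY)
    print(phase(V,cm,(544+b0[2],-27.3+b0[3]),20,(36,38),12,np.zeros((3,3)),rng=lambda a:(((a+180)%360-180)>-150)&(((a+180)%360-180)<-30))[:2], topphase(sys.argv[1]))
E
python3 topm.py top_a
python3 - <<'E'
from h import *
im,cm=load("wrist_a"); s=manip.sense(); T=R.from_quat(s["orientation"]).as_matrix()
c=np.array([544,-27.3])
# bright pointer px inside crop
hsv=cv2.cvtColor(im,cv2.COLOR_BGR2HSV); V=hsv[:,:,2]
for r in (16,18,20,22):
    a=np.arange(0,80,2.); P=np.c_[c[0]+r*np.cos(np.radians(a)),c[1]+r*np.sin(np.radians(a)),np.full(len(a),24.)]+B*T[:,0]+L*T[:,1]
    px=proj(cm,P).astype(np.float32); print(r,cv2.remap(V,px[None,:,0],px[None,:,1],1)[0])
E
```

```text
(np.float64(20.484467301543905), np.float64(122.02271550679103), np.float64(-2.0), np.float64(0.0))
(np.float64(4.383916749480896), np.float64(124.40196052510925)) (np.float64(4.565793834567304), np.float64(124.4655542920146), np.float64(-2.0), np.float64(0.0))
16 [ 96 130 166 181 181 181 181 182 183 181 179 179 178 178 179 181 172 160
 139 109  88  81  81  82  81  82  80  81  79  77  81  82  80  81  80  82
  81  81  83  83]
18 [ 77  74  87 135 169 181 182 183 184 182 180 182 181 182 172 139  85  52
  43  43  51  53  70  80  82  82  81  82  85  86  83  81  83  82  80  82
  81  80  80  83]
20 [ 38  35  35  35  29  27  26  42  53  47  58  69  70  79 105 113 110 121
 102  84  51  50  50  51  38  53  69  80  80  81  82  79  83  81  86  80
  83  80  80  80]
22 [33 36 31 33 34 35 36 35 36 38 39 39 39 37 37 35 33 37 33 32 37 47 40 48
 52 51 45 37 37 68 84 84 86 84 83 83 83 81 85 82]
```

Top view tooth phase puts the pointer at about 34.5° (joint ≈0.85), inside the band. Next I lift the 9T and carry it to the small pocket.

servo_tool(
  plan=[
    [-1, 0, -1, 0, 1.5],
    [-1, 0, 0, 15, 0],
    [-1, 0, 0, 25, 0],
    [-1, 0, 0, 30, 0],
    [-1, -5, 40, 0, 0],
    [-1, -7, 45, 0, 0],
    [-1, -7, 45, 0, 0],
    [-1, -7, 45, 0, 0],
  ],
)

```text
t: 18.25
tool_pos: [506.9, 210.1, 103.7]
orientation: [0.671, 0.742, -0.002, -0.002]
force: [0.6, 0.2, -3.5]
grip_width: 0.295
gripper_force: 60.5
```

servo_tool(
  plan=[
    [-1, -7, 45, 0, 0],
    [-1, -7, 45, 0, 0],
    [-1, -7, 35, 0, 0],
    [-1, 0, 0, 0, 0],
    [-1, 0, 0, 0, 0],
  ],
)

```text
t: 18.75
tool_pos: [486.3, 333.8, 103.5]
orientation: [0.67, 0.743, -0.003, -0.001]
force: [0.1, -0.2, -4.0]
grip_width: 0.293
gripper_force: 60.3
```

```bash
python3 - <<'E'
from h import *
s=manip.sense();T=R.from_quat(s["orientation"]).as_matrix(); print(s["t"],s["tool_pos"],s["grip_width"],s["force"])
shot("top","top_b"); im,cm=shot("wrist","w12")
E
python3 topm.py top_b
```

```text
18.75 [486.34553378 333.7518624  103.45481122] 0.2932840377068037 [ 0.0594846  -0.20717424 -3.96026933]
(np.float64(20.484467301543905), np.float64(122.02271550679103), np.float64(-2.0), np.float64(0.0))
(np.float64(6.007754364583827), np.float64(127.49960644770465)) (np.float64(7.328014890237334), np.float64(129.26741821583468), np.float64(-3.0), np.float64(0.0))
```

View pics/w12.png

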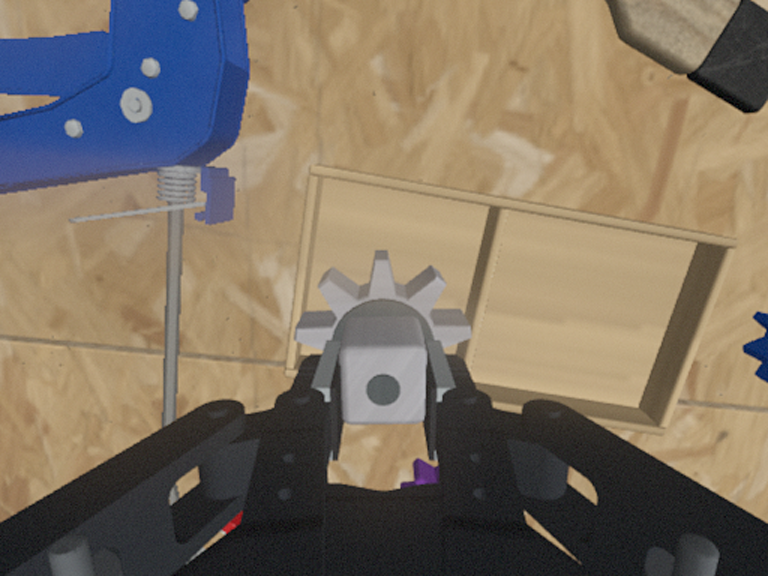

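w12 shows the 9T held over the smaller pocket. The tray corners are (312,166), (735,241), (663,432), with the divider top at (497,207).

Run:
```python
from h import *
im,cm=load("w12"); s=manip.sense(); T=R.from_quat(s["orientation"]).as_matrix()
A,Bc,C,D=[fix(ray(cm,[(x/1.5,y/1.5)],26)[0],cm,T)[:2] for x,y in[(312,166),(735,241),(663,432),(497,207)]]
print(A,Bc,C,D); u=(Bc-A)/np.linalg.norm(Bc-A); c=(A+C)/2; print(np.linalg.norm(Bc-A),np.linalg.norm(Bc-C),np.degrees(np.arctan2(u[1],u[0])))
print("small",c-58.5*u,"large",c+47.5*u)
```

```text
[446.39582538 393.17139517] [659.24945116 378.37593103] [652.64774554 268.2294415 ] [538.08702272 382.93150319]
213.36722280316448 110.3441510572975 -3.9762362627743055
small [491.16260103 334.75696761] large [596.90744804 327.40663901]
```

servo_tool(
  plan=[
    [-1, 4, 1, -30, 0],
    [-1, 0, 0, -30, 0],
    [-1, 0, 0, -13, 0],
    [-1, 0, 0, 0, 0],
    [0, 0, 0, 0, 0],
    [0, 0, 0, 0, 0],
    [0, 0, 0, 0, 0],
  ],
)

```text
t: 19.55
tool_pos: [494.8, 335.2, 34.6]
orientation: [0.671, 0.742, 0.002, 0.001]
force: [-0.3, 0.5, -1.0]
grip_width: 0.494
gripper_force: 0.0
```

servo_tool(
  plan=[
    [0, 0, 0, 30, 0],
    [0, 0, 0, 45, 0],
    [0, 25, -30, 45, 8.5],
    [0, 25, -40, 0, 8.5],
    [0, 30, -40, 0, 8.5],
    [0, 30, -40, 0, 8.5],
    [0, 30, -40, 0, 8.5],
    [0, 20, -40, 0, 8.5],
  ],
)

```text
t: 20.35
tool_pos: [649.8, 110.3, 147.1]
orientation: [0.288, 0.958, 0.001, 0.002]
force: [0.4, -0.4, 1.0]
grip_width: 0.497
gripper_force: 0.0
```

servo_tool(
  plan=[
    [0, 15, -45, 0, 8.5],
    [0, 10, -45, 0, 8.5],
    [0, 0, -45, 0, 7],
    [0, 0, -45, 0, 0],
    [0, 0, -50, 0, 0],
    [0, 0, -40, 0, 0],
    [0, 0, 0, 0, 0],
    [0, 0, 0, 0, 0],
  ],
)

```text
t: 21.15
tool_pos: [672.6, -159.0, 146.3]
orientation: [0.086, 0.996, 0.0, 0.001]
force: [-0.0, -0.6, 1.3]
grip_width: 0.5
gripper_force: 0.0
```

```bash
cat > dot.py <<'E'
from h import *
import sys
def dots(fn="d"):
    s=manip.sense(); fn=fn+str(int(s["t"]*100)); im,cm=shot("wrist",fn,1); T=R.from_quat(s["orientation"]).as_matrix(); t=s["tool_pos"]
    print(s["t"],t.round(1),"yaw",np.degrees(np.arctan2(T[1,1],T[0,1])).round(1),s["force"].round(1),s["grip_width"])
    g=cv2.GaussianBlur(cv2.cvtColor(im,cv2.COLOR_RGB2GRAY),(3,3),0); sat=cv2.cvtColor(im,cv2.COLOR_RGB2HSV)[:,:,1]
    m=((g<132)&(sat<50)).astype(np.uint8); n,l,st,c=cv2.connectedComponentsWithStats(m)
    for i in range(1,n):
        x,y,w,h,a=st[i]
        if 50<a<400 and .7<w/h<1.4 and a>.62*w*h:
            b=g[max(y-5,0):y+h+5,max(x-5,0):x+w+5]; 
            print(a,w,h,c[i].round(1),fix(ray(cm,[c[i]],50)[0],cm,T).round(1),"ring",np.median(b))
    return im,cm,T,s
if __name__=="__main__": dots()
E
python3 dot.py
```

```text
21.15 [ 672.6 -159.   146.3] yaw 80.1 [-0.  -0.6  1.3] 0.5003663312741404
115 11 13 [224.    5.5] [ 532.9 -156.3   50. ] ring 167.0
69 9 9 [261.8 123.9] [ 619.2 -143.4   50. ] ring 179.0
121 13 12 [444.1 178.1] [688.6  -1.7  50. ] ring 163.0
101 12 11 [235.6 210.8] [ 686.8 -177.6   50. ] ring 161.0
```

servo_tool(
  plan=[
    [0, 7, -9, -30, 0],
    [0, 7, -9.5, -35, 0],
    [0, 0, 0, -35, 0],
    [0, 0, 0, -22, 0],
    [0, 0, 0, 0, 0],
    [-1, 0, 0, 0, 0],
    [-1, 0, 0, 0, 0],
    [-1, 0, 0, 0, 0],
  ],
)

```text
t: 22.0
tool_pos: [686.8, -175.1, 23.9]
orientation: [0.085, 0.996, 0.0, 0.0]
force: [0.5, 1.3, -1.1]
grip_width: 0.292
gripper_force: 60.6
```

servo_tool(
  plan=[
    [-1, 0, 0, 0, 0],
    [-1, 0, 0, 0, 0],
    [-1, 0, 0, 0, 0],
    [-1, 0, 0, 30, 0],
    [-1, 0, 0, 45, 0],
    [-1, 0, 0, 0, 0],
    [-1, 0, 0, 0, 0],
  ],
)

```text
t: 22.7
tool_pos: [687.1, -177.4, 99.8]
orientation: [0.085, 0.996, -0.001, 0.001]
force: [-0.1, 0.0, -4.4]
grip_width: 0.29
gripper_force: 60.4
```

Run:
```python
from h import *
im,cm=shot("wrist","w13",1); s=manip.sense(); T=R.from_quat(s["orientation"]).as_matrix(); print(s["t"],s["tool_pos"],np.degrees(np.arctan2(T[1,1],T[0,1])),s["grip_width"],s["force"])
S=255-cv2.cvtColor(im,cv2.COLOR_RGB2HSV)[:,:,1]
t=s["tool_pos"]; cd=np.degrees(np.arctan2(T[1,0],T[0,0]))
for d in (-3,0,3):
  c=t[:2]+d*T[:2,0]
  p,a,v=phase(S,cm,c,t[2]-3,(36,38),12,T,rng=lambda a:abs((a-cd+180)%360-180)<90); print(d,p,a)
```

```text
22.75 [ 685.4011492  -176.62898368   97.38116741] 80.21065395635851 0.28676518995761124 [-0.43978492 -0.8853123  -3.97896891]
-3 19.65912626233998 67.37956001039726
0 20.12165220250946 76.29905997482814
3 20.25401415299565 31.142876435667382
```

servo_tool(
  plan=[
    [-1, -44, 26, 0, -8],
    [-1, -44, 26, 0, -8],
    [-1, -42.5, 25, 0, -8],
    [-1, 0, 0, -25, 0],
    [-1, 0, 0, -12, 0],
    [-1, 0, 0, 0, 0],
    [-1, 0, 0, 0, 0],
  ],
)

```text
t: 23.45
tool_pos: [558.6, -101.2, 60.8]
orientation: [0.291, 0.957, -0.0, -0.0]
force: [-0.6, 0.1, -3.0]
grip_width: 0.295
gripper_force: 60.2
```

servo_tool(
  plan=[
    [-1, 0, 0, -8, 0],
    [-1, 0, 0, -7, 0],
    [-1, 0, 0, 0, 0],
  ],
)

```text
t: 23.75
tool_pos: [557.3, -100.4, 45.3]
orientation: [0.291, 0.957, 0.0, -0.001]
force: [-0.5, 0.4, -3.6]
grip_width: 0.298
gripper_force: 60.2
```

servo_tool(
  plan=[
    [-1, -1, 0.5, -3, 0],
    [-1, 0, 0, -2, 0],
    [-1, 0, 0, 0, 0],
  ],
)

```text
t: 24.05
tool_pos: [556.5, -100.0, 40.9]
orientation: [0.29, 0.957, -0.0, -0.0]
force: [-0.6, 0.0, -3.6]
grip_width: 0.291
gripper_force: 60.2
```

Run:
```python
from h import *
s=manip.sense(); print(s["tool_pos"],s["force"],s["ft_torque"])
```

```text
[ 556.45375625 -100.01172515   40.92820805] [-0.62261473  0.00797607 -3.61692798] [-0.10592893  0.13219741  0.05879669]
```

No contact forces, so it can go the rest of the way down.

servo_tool(
  plan=[
    [-1, 0, 0, -2, 0],
    [-1, 0, 0, -2, 0],
    [-1, 0, 0, -1, 0],
    [-1, 0, 0, 0, 0],
  ],
)

```text
t: 24.45
tool_pos: [556.6, -100.0, 36.1]
orientation: [0.29, 0.957, -0.0, -0.0]
force: [-1.5, -0.7, -3.6]
grip_width: 0.297
gripper_force: 60.2
```

```bash
python3 - <<'E'
from h import *
s=manip.sense(); print(s["t"],s["tool_pos"],s["force"],s["ft_torque"])
shot("top","top_c")
E
python3 topm.py top_c
```

```text
24.45 [ 556.58447485 -100.01414425   36.07170801] [-1.53850367 -0.68045257 -3.6468732 ] [-0.19984402  0.19361544  0.04293044]
(np.float64(20.484467301543905), np.float64(122.02271550679103), np.float64(-2.0), np.float64(0.0))
(np.float64(24.388755732203535), np.float64(11.946708078070419)) (np.float64(17.04717242537928), np.float64(16.774389902410103), np.float64(2.0), np.float64(1.0))
```

servo_tool(
  plan=[
    [-1, 0, 0, -0.8, 4],
    [-1, 0, 0, 0, 6],
    [-1, 0, 0, 0, 6],
    [-1, 0, 0, 0, 6],
    [-1, 0, 0, 0, 6],
    [-1, 0, 0, 0, 6],
    [-1, 0, 0, 0, 6],
    [-1, 0, 0, 0, 0],
  ],
)

```text
t: 25.3
tool_pos: [556.7, -99.8, 35.9]
orientation: [-0.054, 0.999, 0.0, -0.0]
force: [-4.3, 0.7, -0.4]
grip_width: 0.289
gripper_force: 60.7
```

Run:
```python
from h import *
s=manip.sense(); T=R.from_quat(s["orientation"]).as_matrix(); print(s["t"],s["tool_pos"],s["force"],s["ft_torque"],np.degrees(np.arctan2(T[1,1],T[0,1])))
from topm import topphase
shot("top","top_d"); im,cm=shot("wrist","w14",1); shot("scene","scene_d",1)
for lo,hi in((20,160),(-80,80),(100,179),(-60,60)): print("top",lo,hi,topphase("top_d",lo,hi),"ref",topphase("top0",lo,hi)[0])
V=255-cv2.cvtColor(im,cv2.COLOR_RGB2GRAY)
print(proj(cm,[544,-28,24]))
for lo,hi in((0,180),(90,270),(150,330),(60,200)): print(lo,hi,phase(V,cm,(545,-28.5),22,(36,38),12,T,rng=lambda a:(a>lo)&(a<hi))[:2])
```

```text
25.3 [556.69799747 -99.82129597  35.88698778] [-4.26184068  0.65547186 -0.39134108] [-0.05162407  0.38325371  0.069079  ] 96.22358262947961
top 20 160 (np.float64(27.56263156458098), np.float64(10.29228712058896), np.float64(4.0), np.float64(6.0)) ref 20.428641627207277
top -80 80 (np.float64(16.730262136740805), np.float64(18.336112468907128), np.float64(2.0), np.float64(-1.0)) ref 20.195197164404057
top 100 179 (np.float64(0.47870744208350674), np.float64(2.9068530222067057), np.float64(-5.0), np.float64(-6.0)) ref 27.041546690930726
top -60 60 (np.float64(6.430411352969533), np.float64(25.504461424532597), np.float64(-5.0), np.float64(5.0)) ref 21.450262928190035
[[384.43428501 227.17372664]]
0 180 (np.float64(5.757766155213562), np.float64(122.07832350342635))
90 270 (np.float64(4.226991259132272), np.float64(130.08069043160145))
150 330 (np.float64(3.453225543310808), np.float64(112.7980083060516))
60 200 (np.float64(4.768086735348847), np.float64(148.50428856049368))
```

servo_tool(
  plan=[
    [-1, -0.5, 0, 0, 6],
    [-1, 0, 0, 0, 6],
    [-1, 0, 0, 0, 6],
    [-1, 0, 0, 0, 0.5],
    [-1, 0, 0, 0, 0],
    [-1, 0, 0, 0, 0],
    [-1, 0, 0, 0, 0],
  ],
)

```text
t: 26.15
tool_pos: [556.8, -99.7, 35.9]
orientation: [-0.213, 0.977, 0.0, 0.001]
force: [-0.8, 3.1, 1.3]
grip_width: 0.294
gripper_force: 60.9
```

```bash
cat > wm.py <<'E'
from h import *
s=manip.sense(); T=R.from_quat(s["orientation"]).as_matrix(); print(s["t"],s["tool_pos"],s["force"],np.degrees(np.arctan2(T[1,1],T[0,1])))
im,cm=shot("wrist","wm%d"%int(100*s["t"]),1); g=cv2.cvtColor(im,cv2.COLOR_RGB2GRAY); V=255-g
best=max((phase(V,cm,(545+dx,-28.5+dy),22,(36,38),12,T,rng=lambda a:(a>60)&(a<270))[:2][::-1]+(dx,dy) for dx in range(-4,5) for dy in range(-4,5))); print(best)
c=np.array([545+best[2],-28.5+best[3]]); a=np.arange(-60,61,3.)
for r in(24,32,40,48):
    P=np.c_[c[0]+r*np.cos(np.radians(a)),c[1]+r*np.sin(np.radians(a)),np.full(len(a),23.)]+B*T[:,0]+L*T[:,1]
    px=proj(cm,P).astype(np.float32); print(r,cv2.remap(g,px[None,:,0],px[None,:,1],1)[0])
E
python3 wm.py
```

```text
26.15 [556.80819736 -99.73716689  35.8545034 ] [-0.78939979  3.07946379  1.32681706] 114.64754408992812
(np.float64(129.86304395330603), np.float64(12.34680038071543), -2, -2)
24 [86 86 89 86 86 87 87 62 27 34 38 28 32 34 33 30 30 30 29 32 33 33 35 37
 35 33 37 34 36 34 36 31 31 31 33 31 31 35 32 30 33]
32 [39 40 51 40 32 37 34 33 38 28 28 33 33 31 29 29 29 30 43 54 51 50 52 53
 53 52 56 52 55 48 39 36 37 34 32 36 33 28 29 29 35]
40 [ 45  40  40  40  42  42  41  33  39  35  38  35  36  31  31  32  32  30
  28  31  23  27  55  52  55  51  56  56  55  51  45  49  42 192  48  35
  37  32  32  27  29]
48 [ 64  65  65  57  47  42  46  45  44  41  38  40  34  42  36  37  27  29
  29  27  16  27  30  27  52  55  56  53  57  50  48  46  25 173 188 189
  51  34  37  38  24]
```

servo_tool(
  plan=[
    [-1, 0, 0, 0, -2],
    [-1, 0, 0, 10, 0],
    [-1, 0, 0, 30, 0],
    [-1, 0, 0, 35, 0],
    [-1, 4, 40, 0, 0],
    [-1, 4, 45, 0, 0],
    [-1, 4, 48, 0, 0],
    [-1, 4, 48, 0, 0],
  ],
)

```text
t: 27.0
tool_pos: [572.4, 82.1, 110.9]
orientation: [-0.197, 0.98, -0.0, 0.0]
force: [0.2, 0.3, -4.3]
grip_width: 0.289
gripper_force: 60.2
```

servo_tool(
  plan=[
    [-1, 4, 48, 0, 0],
    [-1, 4, 48, 0, 0],
    [-1, 4, 48, 0, 0],
    [-1, 4, 48, 0, 0],
    [-1, 5, 40, 0, 0],
    [-1, 3, 14, 0, 0],
    [-1, 0, 0, 0, 0],
    [-1, 0, 0, 0, 0],
  ],
)

```text
t: 27.8
tool_pos: [596.1, 326.0, 110.0]
orientation: [-0.197, 0.98, -0.001, -0.001]
force: [-0.1, -0.2, -3.9]
grip_width: 0.293
gripper_force: 60.2
```

Run:
```python
from h import *
from topm import topphase
s=manip.sense(); print(s["t"],s["tool_pos"],s["force"])
im,cm=shot("top","top_e",1)
for lo,hi in ((-160,-20),(-179,179)): print(topphase("top_e",lo,hi))
# pointer direction from top: diff image with top0
g=cv2.cvtColor(im,cv2.COLOR_RGB2GRAY)
for r in(24,30,50):
    a=np.arange(-45,60,5.); P=np.c_[542+r*np.cos(np.radians(a)),-27.3+r*np.sin(np.radians(a)),np.full(len(a),22.)]
    px=proj(cm,P).astype(np.float32); print(r,cv2.remap(g,px[None,:,0],px[None,:,1],1)[0])
```

```text
27.8 [596.05310547 325.96133084 109.98570037] [-0.13102738 -0.22534727 -3.94769017]
(np.float64(13.837895990138627), np.float64(122.50875071949676), np.float64(-2.0), np.float64(0.0))
(np.float64(13.394752992109781), np.float64(108.97383569665341), np.float64(-2.0), np.float64(-1.0))
24 [ 66  71  91 120 166 196 196 161 117  87  70  66  67  69  76  79  77  69
  67  71  77]
30 [ 81 112 129 140 144 183 189 166 148 142 110  76  83 121 152 169 127  84
  72 111 141]
50 [201 197 196 196 196 197 193 195 195 197 195 195 197 195 195 200 199 201
 200 200 201]
```

servo_tool(
  plan=[
    [-1, 0, 1, -30, 0],
    [-1, 0, 0, -30, 0],
    [-1, 0, 0, -20, 0],
    [-1, 0, 0, 0, 0],
    [0, 0, 0, 0, 0],
    [0, 0, 0, 0, 0],
    [0, 0, 0, 0, 0],
    [0, 0, 0, 30, 0],
  ],
)

```text
t: 28.65
tool_pos: [592.9, 326.3, 56.7]
orientation: [-0.197, 0.98, -0.001, -0.004]
force: [-0.6, 0.3, -0.5]
grip_width: 0.499
gripper_force: 0.0
```

servo_tool(
  plan=[
    [0, 0, 0, 45, 0],
    [0, 15, -40, 45, -7],
    [0, 15, -45, 0, -7],
    [0, 15, -45, 0, -7],
    [0, 20, -20, 0, 0],
    [0, 0, 0, 0, 0],
    [0, 0, 0, 0, 0],
  ],
)

```text
t: 29.35
tool_pos: [658.8, 185.3, 142.6]
orientation: [-0.014, 1.0, 0.0, 0.0]
force: [-0.4, -0.6, -0.1]
grip_width: 0.501
gripper_force: 0.0
```

Run:
```python
from dot import *
im,cm,T,s=dots()
im,cm=shot("top","top_f",1)
hsv=cv2.cvtColor(im,cv2.COLOR_RGB2HSV); 
m=((hsv[:,:,1]<40)&(hsv[:,:,2]>90)).astype(np.uint8)
for nm,(x,y) in dict(a=(667,174),b=(689,0)).items():
    q=proj(cm,[x,y,20])[0].astype(int); w=m[q[1]-22:q[1]+22,q[0]-22:q[0]+22]; n,l,st,c=cv2.connectedComponentsWithStats(w); i=1+np.argmax(st[1:,4]); print(nm,st[i],ray(cm,[c[i]+q-22],25))
```

```text
29.35 [658.8 185.3 142.6] yaw 91.6 [-0.4 -0.6 -0.1] 0.5010143151001056
268 18 22 [449.4  22.7] [528.8 321.9  50. ] ring 160.0
148 13 14 [280.9  41.4] [544.3 202.   50. ] ring 95.0
88 11 11 [191.2  92.9] [581.8 135.9  50. ] ring 191.0
140 14 13 [441.3 120.8] [596.9 329.4  50. ] ring 169.0
107 13 11 [ 32.  220.1] [688.2  -2.3  50. ] ring 164.0
95 11 11 [249.8 220.6] [683.6 182.7  50. ] ring 166.0
a [ 17  11  13  17 115] [[676.32406598 171.13277608  25.        ]]
b [ 15  15  18  17 191] [[683.27660626  -2.1046757   25.        ]]
```

```bash
cat > hubyaw.py <<'E'
from h import *
def hubyaw(fn,q,z=50,r=22):
    im,cm=load(fn); g=cv2.cvtColor(im,cv2.COLOR_BGR2GRAY)
    c=ray(cm,[q],z)[0]; k=np.array([[-r,-r],[r,-r],[r,r],[-r,r]],float)
    src=proj(cm,np.c_[c[:2]+k,np.full(4,z)]).astype(np.float32); dst=((k+r)*4).astype(np.float32)
    w=cv2.GaussianBlur(cv2.warpPerspective(g,cv2.getPerspectiveTransform(src,dst),(8*r,8*r)),(0,0),3)
    gx=cv2.Sobel(w,cv2.CV_32F,1,0);gy=cv2.Sobel(w,cv2.CV_32F,0,1); yy,xx=np.mgrid[:8*r,:8*r]/4-r; rr=np.hypot(xx,yy)
    # keep edges whose normal offset is about 13 mm (hub faces)
    mag=np.hypot(gx,gy); th=np.arctan2(gy,gx); d=abs(xx*np.cos(th)+yy*np.sin(th)); m=(rr>8)&(rr<20)&(abs(d-13)<2)
    h=np.histogram(np.degrees(th[m])%90,18,(0,90),weights=mag[m])[0]; z4=(mag[m]**1*np.exp(4j*th[m])).sum()
    return np.degrees(np.angle(z4))/4%90,abs(z4)/mag[m].sum(),h.astype(int)
E
python3 - <<'E'
from hubyaw import *
import glob
print("18b ~21:",hubyaw("w8",(588/1.5,340/1.5)))
f=sorted(glob.glob("pics/d29*_raw.png"))[-1][5:-8]; print(f)
print("18b:",hubyaw(f,(32,220.1))); print("18a:",hubyaw(f,(249.8,220.6)))
f=sorted(glob.glob("pics/d21*_raw.png"))[-1][5:-8]
print("12 ~80:",hubyaw(f,(235.6,210.8)),"18b",hubyaw(f,(444.1,178.1)));print("9 ~50:",hubyaw("w9",(253.1,213.3)))
E
```

```text
18b ~21: (np.float32(24.576624), np.float32(0.64661425), array([ 4692,  3158,  4428, 12540, 33696, 33913,  6022,  3224,  2821,
        5394,  1661,  2228,  3399,  2003,  1099,   685,  1275,  1400]))
d2935
18b: (np.float32(23.899582), np.float32(0.6438477), array([ 3509,  1893,  5002, 11628, 20969, 19423,  8613,  3136,  1172,
        2523,   753,  1190,  1971,  1540,  1969,   699,  1038,   342]))
18a: (np.float32(4.862961), np.float32(0.57946235), array([30034, 21836,  9411,  5541,  4029,  2794,  2514,   876,   491,
        1799,  1342,  3013,  3684,  2469,  2680,  2594,  3940,  2718]))
12 ~80: (np.float32(81.55885), np.float32(0.6397687), array([12604,  4171,  1361,  1613,   361,   867,  1235,  1045,  1583,
        2117,  3219,  2491,  2429,  2253,  6416, 18012, 22994,  9502])) 18b (np.float32(24.460463), np.float32(0.6974444), array([ 3585,  1979,  4286, 12697, 36252, 42189,  7091,  2475,  2187,
        2700,  1034,  2305,  2367,  2088,  2467,  1165,  1175,   932]))
9 ~50: (np.float32(58.979004), np.float32(0.405292), array([ 3792,  5052,  7453,  1646,  2109,  3657,  3876,  2635,  2212,
        5262,  7111, 19774, 27814,  4217,  2758,  1327,  1947,   637]))
```

servo_tool(
  plan=[
    [0, 12, -1.5, -30, 3],
    [0, 12.5, -1, -35, 0],
    [0, 0, 0, -35, 0],
    [0, 0, 0, -18, 0],
    [0, 0, 0, 0, 0],
    [-1, 0, 0, 0, 0],
    [-1, 0, 0, 0, 0],
    [-1, 0, 0, 0, 0],
  ],
)

```text
t: 30.25
tool_pos: [683.1, 183.9, 24.9]
orientation: [-0.041, 0.999, 0.0, 0.001]
force: [0.5, 0.3, 0.6]
grip_width: 0.288
gripper_force: 60.5
```

servo_tool(
  plan=[
    [-1, 0, 0, 0, 0],
    [-1, 0, 0, 0, 0],
    [-1, 0, 0, 35, 0],
    [-1, 0, 0, 50, 0],
    [-1, -8, -45, 10, 0],
    [-1, -8, -48, 0, 0],
    [-1, -8, -48, 0, 0],
    [-1, -8, -48, 0, 0],
  ],
)

```text
t: 31.05
tool_pos: [649.8, -7.4, 118.4]
orientation: [-0.042, 0.999, -0.0, -0.0]
force: [0.0, 0.0, -2.8]
grip_width: 0.291
gripper_force: 60.1
```

servo_tool(
  plan=[
    [-1, -8, -48, 0, 0],
    [-1, -8, -48, 0, 0],
    [-1, -8, -48, 0, 0],
    [-1, -8, -48, 0, 0],
    [-1, -8, -48, 0, 0],
    [-1, -8, -48, 0, 0],
    [-1, -6, -38, 0, 0],
    [-1, 0, 0, 0, 0],
  ],
)

```text
t: 31.85
tool_pos: [594.7, -338.3, 118.4]
orientation: [-0.038, 0.999, -0.002, -0.0]
force: [-0.6, 0.2, -3.0]
grip_width: 0.291
gripper_force: 60.2
```

Run:
```python
from h import *
s=manip.sense(); T=R.from_quat(s["orientation"]).as_matrix(); print(s["t"],s["tool_pos"],np.degrees(np.arctan2(T[1,1],T[0,1])),s["grip_width"],s["force"])
im,cm=shot("wrist","w15",1); hsv=cv2.cvtColor(im,cv2.COLOR_RGB2HSV)
# box rim: predicted corners px and plate check
print(proj(cm,np.array([[428,-285,26],[430,-382,26],[668,-284,26],[668,-378,26]])+B*T[:,0]+L*T[:,1]).round(0))
g=cv2.GaussianBlur(cv2.cvtColor(im,cv2.COLOR_RGB2GRAY),(3,3),0)
for x in (500,530):
    P=np.array([[x,y,26] for y in range(-400,-264,3)])+B*T[:,0]+L*T[:,1]; px=proj(cm,P).astype(np.float32); print(x,cv2.remap(g,px[None,:,0],px[None,:,1],1)[0])
```

```text
31.85 [ 594.72569745 -338.29112315  118.37375199] 94.33829341814653 0.29062215192947166 [-0.56589194  0.17714321 -2.95264578]
[[350. -36.]
 [208. -45.]
 [308. 276.]
 [204. 269.]]
500 [152 152 155 149 157 168 147 160  97 166 167 168 164 167 166 164 166 167
 168 170 169 163 156 158 162 162 162 160 157 159 160 163 166 167 164 164
 154  64 127 159 157 158 155 152 153 153]
530 [159 161 163 166 168 162 150 161 120 166 167 167 165 167 166 166 167 168
 168 170 169 164 159 160 163 162 161 159 159 160 160 161 164 166 162 162
 159  81 130 154 147 148 148 150 150 147]
```

servo_tool(
  plan=[
    [-1, 2, 5.5, -30, 0],
    [-1, 0, 0, -35, 0],
    [-1, 0, 0, -23, 0],
    [-1, 0, 0, 0, 0],
    [0, 0, 0, 0, 0],
    [0, 0, 0, 0, 0],
    [0, 0, 0, 0, 0],
    [0, 0, 0, 40, 0],
  ],
)

```text
t: 32.7
tool_pos: [594.4, -322.8, 64.5]
orientation: [-0.041, 0.999, 0.004, -0.005]
force: [0.4, -0.0, -1.0]
grip_width: 0.5
gripper_force: 0.0
```

servo_tool(
  plan=[
    [0, 0, 0, 45, 5],
    [0, 10, 45, 30, 5],
    [0, 10, 48, 0, 5],
    [0, 10, 48, 0, 5],
    [0, 10, 48, 0, 0],
    [0, 10, 48, 0, 0],
    [0, 10, 48, 0, 0],
    [0, 10, 48, 0, 0],
  ],
)

```text
t: 33.5
tool_pos: [668.4, 4.7, 144.0]
orientation: [-0.214, 0.977, -0.0, 0.001]
force: [1.3, 0.3, 0.0]
grip_width: 0.5
gripper_force: 0.0
```

servo_tool(
  plan=[
    [0, 0, 0, 0, 0],
    [0, 0, 0, 0, 0],
  ],
)

```text
t: 33.7
tool_pos: [668.2, 4.3, 143.6]
orientation: [-0.216, 0.976, -0.0, 0.0]
force: [0.1, 0.2, -0.2]
grip_width: 0.5
gripper_force: 0.0
```

Run:
```python
from dot import *
im,cm,T,s=dots()
```

```text
33.7 [668.2   4.3 143.6] yaw 114.9 [ 0.1  0.2 -0.2] 0.49961182654341746
135 15 12 [468.1  38.5] [497.1  97.3  50. ] ring 149.5
118 12 12 [122.6  62.3] [ 618.1 -125.7   50. ] ring 161.5
101 12 11 [417.6 153.1] [583.1 110.1  50. ] ring 161.0
109 12 11 [238.6 210.1] [ 6.875e+02 -5.000e-01  5.000e+01] ring 155.0
```

servo_tool(
  plan=[
    [0, 10, -2.5, -30, 0],
    [0, 9, -2.5, -35, 0],
    [0, 0, 0, -35, 0],
    [0, 0, 0, -19, 0],
    [0, 0, 0, 0, 0],
    [-1, 0, 0, 0, 0],
    [-1, 0, 0, 0, 0],
    [-1, 0, 0, 0, 0],
  ],
)

```text
t: 34.55
tool_pos: [687.6, -2.9, 25.3]
orientation: [-0.214, 0.977, -0.0, 0.001]
force: [-0.0, -1.2, -1.3]
grip_width: 0.292
gripper_force: 61.3
```

servo_tool(
  plan=[
    [-1, 0, 0, 0, 0],
    [-1, 0, 0, 0, 0],
    [-1, 0, 0, 35, 0],
    [-1, 0, 0, 50, 0],
    [-1, -24, -40, 20, -6],
    [-1, -24, -40, 0, -6],
    [-1, -24, -40, 0, -6],
    [-1, -24, -40, 0, -6],
  ],
)

```text
t: 35.35
tool_pos: [590.0, -162.2, 128.6]
orientation: [-0.005, 1.0, 0.0, -0.0]
force: [0.5, -0.8, -3.1]
grip_width: 0.288
gripper_force: 61.0
```

servo_tool(
  plan=[
    [-1, -24, -42, 0, 0],
    [-1, -24, -44, 0, 0],
    [-1, -24, -44, 0, 0],
    [-1, -18, -42, 0, 0],
    [-1, 0, 0, 0, 0],
    [-1, 0, 0, 0, 0],
  ],
)

```text
t: 35.95
tool_pos: [500.7, -333.9, 128.3]
orientation: [-0.005, 1.0, 0.001, -0.0]
force: [-0.5, 1.0, -3.3]
grip_width: 0.287
gripper_force: 61.1
```

Run:
```python
from dot import *
dots()
im,cm=shot("top","top_g",1)
q=proj(cm,[[596,-332,55],[548,-332,26]]); print(q)
```

```text
35.95 [ 500.7 -333.9  128.3] yaw 90.6 [-0.5  1.  -3.3] 0.2871973116603894
140 16 13 [292.3 199.2] [ 501.7 -303.6   50. ] ring 150.0
97 12 10 [445.7 210.4] [ 509.8 -181.7   50. ] ring 174.5
113 14 11 [302.4 213.8] [ 513.6 -295.    50. ] ring 150.0
368 23 21 [255.2 267.1] [ 561.1 -332.    50. ] ring 164.0
94 11 10 [265.2 310.3] [ 602.9 -322.9   50. ] ring 167.0
[[329.64542777 173.41802049]
 [328.5921603  189.49555895]]
```

servo_tool(
  plan=[
    [-1, 1, 1, -35, 0],
    [-1, 0, 0, -35, 0],
    [-1, 0, 0, -27, 0],
    [-1, 0, 0, 0, 0],
    [0, 0, 0, 0, 0],
    [0, 0, 0, 0, 0],
    [0, 0, 0, 0, 0],
  ],
)

```text
t: 36.75
tool_pos: [503.4, -332.4, 32.8]
orientation: [-0.007, 1.0, -0.001, 0.001]
force: [0.8, 0.4, -0.2]
grip_width: 0.498
gripper_force: 0.0
```

servo_tool(
  plan=[
    [0, 0, 0, 30, 0],
    [0, 0, 0, 45, 0],
    [0, -20, 40, 50, 0],
    [0, -20, 40, 50, 0],
    [0, -20, 40, 0, 0],
    [0, 0, 0, 0, 0],
    [0, 0, 0, 0, 0],
  ],
)

```text
t: 37.45
tool_pos: [452.5, -232.1, 182.0]
orientation: [-0.007, 1.0, -0.001, 0.001]
force: [0.3, -0.8, 0.3]
grip_width: 0.496
gripper_force: 0.0
```

Run:
```python
from dot import *
im,cm,T,s=dots()
from topm import topphase
im2,cm2=shot("top","top_h",1); print("master",topphase("top_h"),topphase("top_h",-179,179))
# grey discs in top view
hsv=cv2.cvtColor(im2,cv2.COLOR_RGB2HSV); m=((hsv[:,:,1]<40)&(hsv[:,:,2]>80)).astype(np.uint8); m[:125]=0; m[285:]=0
n,l,st,c=cv2.connectedComponentsWithStats(m)
for i in range(1,n):
    if st[i,4]>60: print(st[i],ray(cm2,[c[i]],25)[0].round(0))
```

```text
37.45 [ 452.5 -232.1  182. ] yaw 90.8 [ 0.3 -0.8  0.3] 0.49624918887367025
70 9 9 [155.1 233.2] [ 507. -331.   50.] ring 169.0
358 23 20 [367.  261.3] [ 535.2 -114.7   50. ] ring 153.0
master (np.float64(13.848514049819613), np.float64(125.33875351903897), np.float64(-2.0), np.float64(0.0)) (np.float64(13.425790745758711), np.float64(110.4008149259429), np.float64(-2.0), np.float64(-1.0))
[  0 132  31  25 683] [708. 747.  25.]
[ 191  152  167  133 7039] [ 463. -120.   25.]
[124 165  24  24 300] [593. 324.  25.]
[ 21 181  15  15 124] [554. 687.  25.]
[  0 184  13  16 167] [539. 758.  25.]
[120 197  19  19 166] [491. 338.  25.]
[359 196  37  28 782] [ 480. -491.   25.]
[495 221  11  23  96] [ 403. -891.   25.]
[  0 229  17   7  62] [401. 732.  25.]
[ 34 233  39  12 337] [384. 587.  25.]
[212 237  28   5 112] [381.  15.  25.]
[374 244  35  13 131] [ 343. -532.   25.]
```

servo_tool(
  plan=[
    [0, -10, 45, 20, 0],
    [0, -10, 48, 20, 0],
    [0, -10, 48, 0, 0],
    [0, 0, 48, 0, 0],
    [0, 0, 48, 0, 0],
    [0, 0, 48, 0, 0],
    [0, 0, 48, 0, 0],
    [0, 0, 48, 0, 0],
  ],
)

```text
t: 38.35
tool_pos: [424.4, 146.8, 220.4]
orientation: [-0.006, 1.0, -0.0, 0.001]
force: [1.3, -0.8, -0.4]
grip_width: 0.499
gripper_force: 0.0
```

servo_tool(
  plan=[
    [0, 0, 48, 0, 0],
    [0, 0, 0, 0, 0],
    [0, 0, 0, 0, 0],
  ],
)

```text
t: 38.65
tool_pos: [423.9, 193.9, 219.9]
orientation: [-0.008, 1.0, -0.0, -0.0]
force: [-0.2, 0.2, 0.2]
grip_width: 0.497
gripper_force: 0.0
```

Run:
```python
from h import *
s=manip.sense(); print(s["t"],s["tool_pos"])
im2,cm2=shot("top","top_i",1); im0=cv2.imread("pics/top0_raw.png")[:,:,::-1]
hsv=cv2.cvtColor(im2,cv2.COLOR_RGB2HSV); m=((hsv[:,:,1]<45)&(hsv[:,:,2]>75)).astype(np.uint8); m[:125]=0; m[285:]=0
n,l,st,c=cv2.connectedComponentsWithStats(m)
for i in range(1,n):
    if st[i,4]>60 and 100<c[i][0]<420: print(st[i],ray(cm2,[c[i]],25)[0].round(0))
# key/stand: change vs start
q=proj(cm2,[396,-154,40])[0].astype(int); d=cv2.absdiff(im2,im0)[q[1]-18:q[1]+18,q[0]-18:q[0]+18].max(2); print("stand diff",(d>50).sum())
g=cv2.cvtColor(im2,cv2.COLOR_RGB2HSV)[:,:,2]; g0=cv2.cvtColor(np.ascontiguousarray(im0),cv2.COLOR_RGB2HSV)[:,:,2]
for G in(g0,g):
    w=(G[q[1]-14:q[1]+14,q[0]-12:q[0]+12]<60).astype(np.uint8); M=cv2.moments(w,True); print(M["m00"],M["m10"]/M["m00"],M["m01"]/M["m00"])
```

```text
38.65 [423.92993781 193.88949177 219.88618947]
[  93  164   70  121 4106] [416. 338.  25.]
[ 191  168   89   46 2768] [545. -14.  25.]
[317 168  18  18 220] [ 595. -323.   25.]
[287 171  23   6  90] [ 603. -230.   25.]
[319 194  19  19 229] [ 502. -329.   25.]
[359 196  37  28 788] [ 480. -491.   25.]
[212 237  28   5 117] [381.  16.  25.]
[374 244  35  13 140] [ 343. -532.   25.]
stand diff 0
54.0 13.87037037037037 14.296296296296296
54.0 13.648148148148149 13.74074074074074
```

```bash
python3 -c "
from cell import manip
print(manip.job_done())"
```

```text
the job is handed in; nothing more can be done
None
```

I did every step and handed the job in at about 39 s; no verdict came back. From the cameras, the cam is swung clear, the pointer sits about 0.03 rad from the right-hand mark, both gears are in their pockets, the two 18-tooth gears present are in the long box and the key is upright in its stand.

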